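# Make up the order caddy

### The job

Make up the order in the grey caddy: stand the red-lidded pot in the pocket with the red liner, the green-lidded pot in the green one, the amber dropper bottle in the black one and the larger of the two beige weights in the yellow one. Each must stand upright and flat on its pocket's floor, set down and not dropped or tipped over. Leave the blue-lidded pot and the small weight where they stand.

Things in the scene. Friction and masses are not known exactly. Their poses are not given: they have to be found in the camera images.
- pot_red: small white ointment pot with a red screw lid, 44 mm across the lid, 42 mm across the body, 40 mm high (lid from 29 mm up), about 35 g; stands on the worktop at the start, origin at the centre of its underside, z up. Goes on the red liner.
- pot_green: small white ointment pot with a green screw lid, 44 mm across the lid, 42 mm across the body, 40 mm high (lid from 29 mm up), about 35 g; stands on the worktop at the start, origin at the centre of its underside, z up. Goes on the green liner.
- dropper: amber glass dropper bottle with a black cap, body 31 mm across, 78 mm high in all (shoulder from about 50 mm, cap 16 mm across from 58 mm up), about 55 g; stands upright (it may lean by 2 degrees) on the worktop at the start, origin at the centre of its underside, z up. Goes on the black liner.
- weight_large: the larger of two beige weights with a knob on top: body 44 mm across, 63 mm high in all with the knob, straight-sided up to about 35 mm, about 200 g; stands on the worktop at the start, origin at the centre of its underside, z up. Goes on the yellow liner.
- weight_small: the smaller of two beige weights with a knob on top: 28 mm across, 40 mm high; origin at the centre of its underside, z up. Does not belong to the order: leave it where it stands.
- pot_blue: small white ointment pot with a blue screw lid, 44 mm across the lid, 42 mm across the body, 40 mm high (lid from 29 mm up), about 35 g; stands on the worktop at the start, origin at the centre of its underside, z up. Does not belong to the order: leave it where it stands.
- liner_red: red liner, 72x72x2 mm, fixed in one pocket of the grey caddy; origin at its underside's centre, x and y along the pocket's sides; its top, where things stand, is 2 mm above the origin, 6 mm above the worktop. Caddy: fixed tray 160 mm square, 2x2 pockets 74 mm square inside, centres 78 mm apart, walls 4 mm thick, tops 15 mm above the worktop. Colours' places, caddy place and yaw vary.
- liner_green: green liner, 72x72x2 mm, fixed in one pocket of the grey caddy; origin at its underside's centre, x and y along the pocket's sides; its top, where things stand, is 2 mm above the origin, 6 mm above the worktop. Caddy: fixed tray 160 mm square, 2x2 pockets 74 mm square inside, centres 78 mm apart, walls 4 mm thick, tops 15 mm above the worktop. Colours' places, caddy place and yaw vary.
- liner_black: black liner, 72x72x2 mm, fixed in one pocket of the grey caddy; origin at its underside's centre, x and y along the pocket's sides; its top, where things stand, is 2 mm above the origin, 6 mm above the worktop. Caddy: fixed tray 160 mm square, 2x2 pockets 74 mm square inside, centres 78 mm apart, walls 4 mm thick, tops 15 mm above the worktop. Colours' places, caddy place and yaw vary.
- liner_yellow: yellow liner, 72x72x2 mm, fixed in one pocket of the grey caddy; origin at its underside's centre, x and y along the pocket's sides; its top, where things stand, is 2 mm above the origin, 6 mm above the worktop. Caddy: fixed tray 160 mm square, 2x2 pockets 74 mm square inside, centres 78 mm apart, walls 4 mm thick, tops 15 mm above the worktop. Colours' places, caddy place and yaw vary.
Not all that is in view belongs to the job. What is shaped like the weight_large but purple is not meant. What is shaped like the weight_small but purple is not meant.

How it is judged:
By the outcome, as a careful person would: the job done as asked, in the order asked, and still so for the second after the job is handed in, with the robot touching nothing.
It also fails if it takes over 102 s, if anything falls off the work surface, if the arm or the gripper's body presses on something with over 40 N, if the wrist force passes 120 N, or if a joint passes its speed limit or range.

### The arm

A 7-joint arm with a two-finger parallel gripper is mounted at the origin on a cart in front of the work surface, level with it; the furniture and walls round the work are solid. World frame = base frame: x ahead of the robot, y to its left, z up, the work surface at z = 0. Lengths are in m, angles in rad, forces in N, time in s.
With the tool pointing down it reaches from about 0.4 to 0.85 m from the base axis. Payload 4.4 kg.
Tool frame: the origin (TCP) lies between the finger pads; the fingertips stand 25 mm ahead of it and the grasp point (between the pads) lies 6 mm ahead of it (nose_length is the z of the fingertips in the tool frame, in m); z points along the fingers, y is the line along which they close (so a half turn about z gives the same grasp; the last joint's range is limited). The gripper opens to 94 mm and grips with 3 to 60 N. Pads are 16 mm wide; open, the fingers measure 119 mm over their backs; the gripper's body (75 mm by 177 mm) begins 78 mm behind the grasp point.
Start: joints at [1.157, 0.628, 0.038, 1.517, -0.027, 0.996, -0.02], TCP at [0.222, -0.611, 0.23] pointing down, gripper open.
Joint ranges: [-3.06, 3.06], [-0.37, 2.12], [-1.25, 1.32], [0.18, 2.47], [-1.1, 4.24], [0.23, 1.98], [-2.94, 2.94]. Speed limits (rad/s): [2.57, 2.57, 3.14, 3.14, 3.14, 3.14, 3.14].

### API

Orientations are given as a unit quaternion [x, y, z, w].
In Python, from cell import read_state, snapshot, camera_info, close_job, nose_length gives the robot as it stands.
- The arm moves only by the shell command python3 -m inch FILE [FORCE], which reads ROWS from the file FILE. ROWS is a JSON list of rows, 1 to 5 of them, each of 7 numbers: dx, dy, dz in shares of 0.5 m (1.0 is 0.5 m), then a rotation vector rx, ry, rz in normalised numbers (1 is pi rad), then the finger opening in m; each row shifts and turns the commanded pose from where the row before left it, along the tool's axes as they then stand; what a row does not reach is not made up. A row lasts 1/12 s, in which the tool goes at most 0.0417 m and 0.125 rad, less where a joint would pass 70% of its speed; a pose out of reach is approached as far as the arm can. The fingers move at their own pace and stop on an object; FORCE is the grip in N (left out, the last holds). Time passes only in rows, so rows that do not move let the fingers close. It prints the time, the measured TCP pose, the force, the opening and the grip force at its end. Input that does not fit is refused with a message, and nothing moves.
- read_state(): the state, without advancing time (a new reading comes with each control period).
- snapshot(name): name is "side" or "top" or "wrist"; returns (picture, depth): 420x560x3 uint8, blue, green, red; 420x560 float32, m along the optical axis (not along the pixel's ray), 0 where there is no reading.
- camera_info(name): a dict with "intrinsics" (3x3 intrinsics, pixels), "origin" and "attitude" of the camera in the world. Camera axes: x right, y down, z forward; pixel columns grow to the right and rows downward; lengths in m; the calibration is good to about 2 mm. A picture is of the moment at which its call begins: read the wrist's pose just before it. camera_info takes no time and is no camera call; for the wrist camera it gives the pose at the moment of the call.
- close_job(): hands the job in; it is judged then, once.
The state is a dict: "clock": time; "joint_positions": joint angles; "joint_velocities": joint speeds; "effort": joint torques, N m; "eef_pos": TCP position; "tool_rot": TCP orientation; "wrist_force": force on the tool from outside, world axes, zero at the start; "ft_torque": the same for the moment, N m; "grip_width": finger opening in m; "grip_force": force on a finger pad.
Only numpy, scipy, OpenCV 4.12 (cv2) and the standard library are available. Lean on these libraries where they do the work, as an engineer would, in place of code of your own. Each camera call takes 0.05 s, during which the arm holds its last target. There are 200 camera calls.

## Working session

There is one attempt and no reset: what is moved stays moved. The work goes in short steps, Python scripts to look and compute and a shell command to move; the robot and the scene stay as the last step left them, time stands still between calls to the robot, and variables do not carry over. Pictures are saved under pics/ and viewed, at most 14 in all, crops included, and the job is handed in when it is done.

```bash
mkdir -p pics; cat > h.py <<'E'
import numpy as np, cv2
from cell import *
from scipy.spatial.transform import Rotation as R
np.set_printoptions(precision=4, suppress=True)
def att(ci):
    a=np.array(ci["attitude"]); return a if a.shape==(3,3) else R.from_quat(a).as_matrix()
def world(ci,u,v,z):
    K=np.array(ci["intrinsics"]); return att(ci)@(np.linalg.inv(K)@[u,v,1]*z)+np.array(ci["origin"])
def cloud(ci,d):
    K=np.array(ci["intrinsics"]); v,u=np.mgrid[:d.shape[0],:d.shape[1]]
    p=np.stack([(u-K[0,2])/K[0,0]*d,(v-K[1,2])/K[1,1]*d,d],-1)
    return p@att(ci).T+np.array(ci["origin"])
E
python3 - <<'E'
from h import *
for n in ["top","side"]:
    ci=camera_info(n); p,d=snapshot(n); np.savez(f'{n}.npz',p=p,d=d); cv2.imwrite(f'pics/{n}0.png',p); print(n,ci)
s=read_state(); print(s); print(nose_length() if callable(nose_length) else nose_length)
E
```

```text
top {'intrinsics': array([[412.9732,   0.    , 275.3066],
       [  0.    , 412.9732, 214.5594],
       [  0.    ,   0.    ,   1.    ]]), 'origin': array([0.3907, 0.0462, 0.8801]), 'attitude': array([ 0.7125, -0.6992,  0.0363, -0.046 ])}
side {'intrinsics': array([[522.7898,   0.    , 276.0982],
       [  0.    , 522.7898, 207.2251],
       [  0.    ,   0.    ,   1.    ]]), 'origin': array([ 0.8334, -0.6881,  0.6593]), 'attitude': array([ 0.8769,  0.1906, -0.0998, -0.4297])}
{'clock': 0.1, 'joint_positions': array([ 1.1571,  0.6292,  0.0384,  1.5182, -0.027 ,  0.9963, -0.02  ]), 'joint_velocities': array([ 0.0016, -0.0029, -0.0007, -0.002 ,  0.0009, -0.0001, -0.0012]), 'effort': array([  0.0046, -55.0785,   1.148 , -18.7114,  -0.0521,   0.0193,
         0.0001]), 'eef_pos': array([ 0.2214, -0.6106,  0.2297]), 'tool_rot': array([ 0.9849,  0.173 , -0.0001, -0.0008]), 'wrist_force': array([-0.7354, -0.2337,  0.1368]), 'ft_torque': array([-0.0618,  0.0808, -0.0406]), 'grip_force': 0.0, 'grip_width': 0.09397016284107515}
0.025
```

View pics/top0.png

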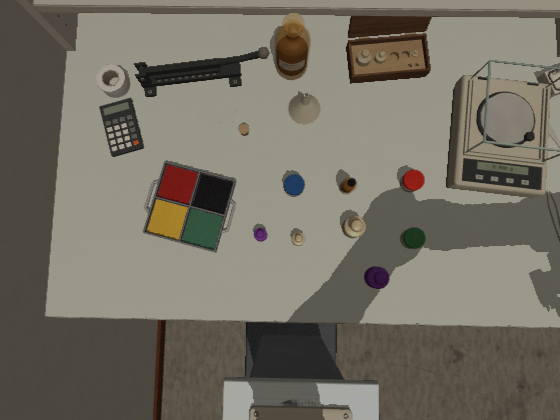

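View pics/side0.png

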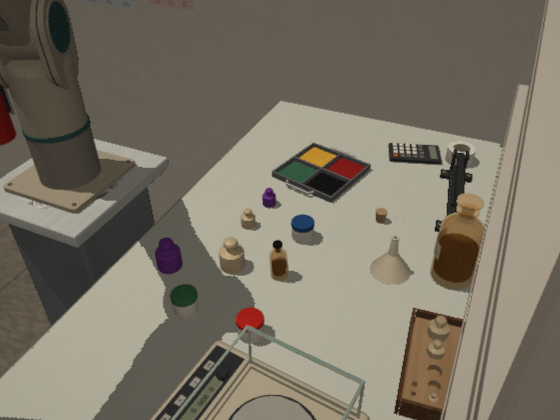

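The top view shows the following candidates (column, row):
- **Red lid:** (413,180).
- **Green lid:** (414,238).
- **Blue lid:** (294,185), to be left alone.
- **Dropper:** (348,185). The big amber bottle at (292,52) is not it.
- **Large beige weight:** (354,227). The purple one at (377,277) and the boxed weights at (365,57) are not meant.
- **Small beige weight:** (298,239). The purple one at (260,234) is not meant.
- **Liners:** red (177,184), black (213,194), yellow (167,219), green (204,228).

Next I'll measure positions from both views and take a close crop.

```bash
python3 - <<'E'
from h import *
T=np.load('top.npz'); S=np.load('side.npz')
ct,cs=camera_info('top'),camera_info('side')
Pt,Ps=cloud(ct,T['d']),cloud(cs,S['d'])
seeds=dict(red=(413,180),green=(414,238),blue=(294,185),drop=(348,185),large=(354,227),small=(298,239),plarge=(377,277),psmall=(260,234),cup=(244,129))
for n,(u,v) in seeds.items():
    c=Pt[v,u]; out=[]
    for P,d in((Pt,T['d']),(Ps,S['d'])):
        m=(d>0)&(np.hypot(*(P[...,:2]-c[:2]).transpose(2,0,1))<.035)&(P[...,2]>.008)&(P[...,2]<.12)
        q=P[m]; zt=np.percentile(q[:,2],98); 
        top=q[q[:,2]>zt-.005]
        (cc,r)=cv2.minEnclosingCircle(top[:,:2].astype(np.float32)); (c2,r2)=cv2.minEnclosingCircle(q[:,:2].astype(np.float32))
        out+= [np.array([*cc,r,zt,*c2,r2,len(q)])]
    print(n,*out)
for n,(u,v) in dict(red=(177,184),black=(213,194),yellow=(167,219),green=(204,228)).items(): print('liner',n,np.median(Pt[v-4:v+5,u-4:u+5].reshape(-1,3),0))
for n,(u,v) in dict(red=(347,167),black=(325,183),yellow=(318,157),green=(297,173)).items(): print('liner side',n,np.median(Ps[v-2:v+3,u-2:u+3].reshape(-1,3),0))
# liner centres by colour segmentation
hsv=cv2.cvtColor(T['p'],cv2.COLOR_BGR2HSV)
for n,(u,v) in dict(red=(177,184),yellow=(167,219),green=(204,228),black=(213,194)).items():
    im=T['p'].astype(int); m=(np.abs(im-im[v,u]).sum(-1)<60).astype(np.uint8)
    m=cv2.morphologyEx(m,cv2.MORPH_OPEN,np.ones((3,3)))
    k,l=cv2.connectedComponents(m); q=Pt[(l==l[v,u])&(T['d']>0)]
    r=cv2.minAreaRect(q[:,:2].astype(np.float32)); print(n,r,np.median(q[:,2]))
a=cv2.resize(T['p'][155:300,230:440],None,fx=3.5,fy=3.5,interpolation=3); cv2.imwrite('pics/crop1.png',a)
E
```

```text
red [  0.5678  -0.2256   0.0222   0.0424   0.5675  -0.2256   0.0226 429.    ] [  0.5675  -0.2273   0.0224   0.0404   0.5677  -0.227    0.0226 645.    ]
green [  0.4473  -0.2245   0.0218   0.0425   0.4475  -0.2249   0.0223 434.    ] [  0.4489  -0.2261   0.0227   0.0399   0.4487  -0.2266   0.0228 711.    ]
blue [  0.5526   0.0211   0.0215   0.0441   0.5527   0.0215   0.0218 376.    ] [  0.5537   0.0192   0.0225   0.0411   0.5533   0.0189   0.0227 530.    ]
drop [  0.5522  -0.0916   0.0084   0.0798   0.5539  -0.0906   0.0158 238.    ] [  0.5541  -0.0934   0.0091   0.0768   0.5555  -0.0937   0.0165 564.    ]
large [  0.4686  -0.1039   0.0123   0.0648   0.4684  -0.1037   0.0223 414.    ] [  0.4698  -0.1054   0.0124   0.0614   0.4696  -0.106    0.0229 694.    ]
small [  0.4409   0.0105   0.0078   0.0413   0.442    0.0105   0.0141 149.    ] [  0.4423   0.0073   0.0076   0.0388   0.4435   0.0078   0.0147 209.    ]
plarge [  0.3656  -0.15     0.0118   0.0642   0.3659  -0.1505   0.0225 442.    ] [  0.3652  -0.1538   0.0132   0.0617   0.3669  -0.1531   0.0234 705.    ]
psmall [  0.4496   0.0898
[... 403 characters left out ...]
3 0.0069]
liner side red [0.5547 0.2795 0.0054]
liner side black [0.5317 0.2009 0.0044]
liner side yellow [0.4787 0.2924 0.0047]
liner side green [0.4613 0.2109 0.0053]
red ((0.5549474358558655, 0.2710825502872467), (0.0710628479719162, 0.0718705952167511), 75.56857299804688) 0.007259180397363174
yellow ((0.4798927903175354, 0.2896241247653961), (0.07072128355503082, 0.06993471086025238), 76.37300872802734) 0.007301031538194724
green ((0.46148988604545593, 0.21297380328178406), (0.07623820006847382, 0.07279873639345169), 76.31237030029297) 0.007147801165858669
black ((0.5356836915016174, 0.19578993320465088), (0.07243379205465317, 0.07363201677799225), 75.91304779052734) 0.007174157357636934
```

View pics/crop1.png

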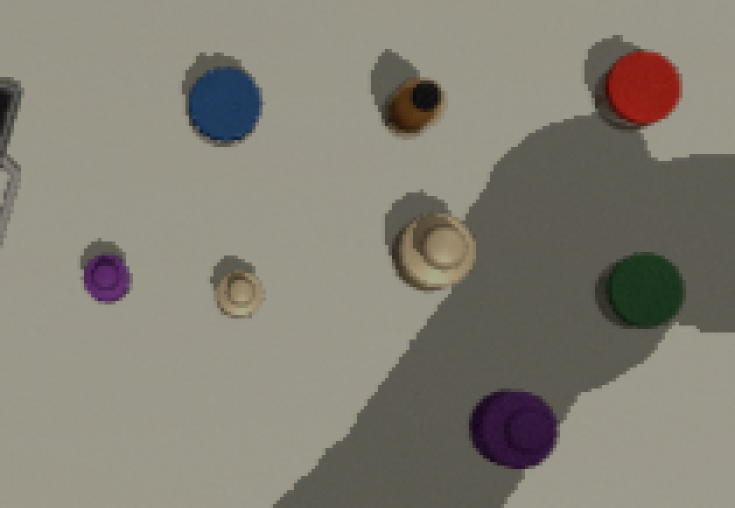

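The crop confirms the choice: red at (643,88), green at (645,290), dropper at (415,107) and the large beige weight at (437,252). The blue pot, small beige weight and both purple weights are separate from these. Both views agree to about 2 mm, and the heights match the text. Next I'll check how tall the balance is, since it stands beside the red pot, and plan the first move.

```bash
cat >> h.py <<'E'
def go(x,y,z,yaw=None):
    """remaining move in tool axes from measured pose"""
    s=read_state(); r=R.from_quat(s['tool_rot']); M=r.as_matrix()
    print('t',round(s['clock'],2),'tcp',s['eef_pos'],'yaw',np.degrees(np.arctan2(M[1,0],M[0,0])),'tilt',M[2],'F',s['wrist_force'])
    t=M if yaw is None else (R.from_euler('z',yaw,degrees=True)*R.from_quat([1,0,0,0])).as_matrix()
    print('rotvec tool',R.from_matrix(M.T@t).as_rotvec()); d=np.array([x,y,z])-s['eef_pos']
    print('move now-axes',M.T@d,'move in target axes',t.T@d)
E
python3 - <<'E'
from h import *
T=np.load('top.npz');S=np.load('side.npz')
for P,d in((cloud(camera_info('top'),T['d']),T['d']),(cloud(camera_info('side'),S['d']),S['d'])):
  for y in np.arange(-.24,-.36,-.02):
    print(round(y,2),[round(float(P[m][:,2].max()),3) if (m:=(d>0)&(abs(P[...,1]-y)<.01)&(abs(P[...,0]-x)<.02)).any() else None for x in np.arange(.44,.72,.04)])
go(.568,-.226,.16,-14)
E
```

```text
-0.24 [0.044, 0.041, 0.006, 0.043, 0.04, 0.005, 0.008]
-0.26 [0.007, 0.006, 0.006, 0.005, 0.006, 0.005, 0.006]
-0.28 [0.004, 0.006, 0.007, 0.006, 0.005, 0.005, 0.007]
-0.3 [0.005, 0.005, 0.005, 0.071, 0.072, 0.069, 0.068]
-0.32 [0.004, 0.006, 0.005, 0.073, 0.149, 0.149, 0.15]
-0.34 [0.005, 0.005, 0.004, 0.072, 0.149, 0.071, 0.144]
-0.24 [0.041, 0.04, 0.003, 0.042, 0.04, 0.003, 0.003]
-0.26 [0.003, 0.003, 0.003, 0.003, 0.002, 0.002, 0.002]
-0.28 [0.003, 0.003, 0.003, None, None, 0.0, 0.002]
-0.3 [0.003, 0.002, 0.002, 0.068, 0.067, 0.066, 0.062]
-0.32 [0.003, 0.004, 0.002, 0.07, 0.147, 0.148, 0.147]
-0.34 [0.002, 0.002, 0.002, 0.071, 0.147, 0.072, 0.145]
t 0.1 tcp [ 0.2214 -0.6106  0.2297] yaw 19.92915595660642 tilt [ 0.     -0.0017 -1.    ] F [-0.7354 -0.2337  0.1368]
rotvec tool [-0.0016  0.0005  0.5922]
move now-axes [ 0.4569 -0.2433  0.0701] move in target axes [ 0.2432 -0.457   0.0697]
```

The balance shield is 149 mm high from y≈-0.31, so I'll use yaw 76°. That closes the fingers nearly along x and lines them up with the pocket. I'll turn first, then travel.

Careful with the scale: shifts go in shares of 0.5 m and turns go in shares of pi rad. That gives: -0.122 rad / 3.1416 = -0.0388.

```bash
echo '[[0, 0, 0, 0, 0, -0.0388, 0.07], [0, 0, 0, 0, 0, -0.0388, 0.07], [0, 0, 0, 0, 0, -0.0388, 0.07], [0, 0, 0, 0, 0, -0.0388, 0.07]]' > next.json && python3 -m inch next.json 20
echo '[[0, 0, 0, 0, 0, -0.0388, 0.07], [0, 0, 0, 0, 0, -0.0388, 0.07], [0, 0, 0, 0, 0, -0.0388, 0.07], [0, 0, 0, 0, 0, -0.0388, 0.07]]' > next.json && python3 -m inch next.json
echo '[[0.07, 0.0374, 0, 0, 0, 0, 0.07], [0.07, 0.0374, 0, 0, 0, 0, 0.07], [0.07, 0.0374, 0, 0, 0, 0, 0.07], [0.07, 0.0374, 0, 0, 0, 0, 0.07], [0.07, 0.0374, 0, 0, 0, 0, 0.07]]' > next.json && python3 -m inch next.json
echo '[[0.07, 0.0374, 0, 0, 0, 0, 0.07], [0.07, 0.0374, 0, 0, 0, 0, 0.07], [0.07, 0.0374, 0, 0, 0, 0, 0.07], [0.07, 0.0374, 0, 0, 0, 0, 0.07], [0, 0, 0, 0, 0, 0, 0.07]]' > next.json && python3 -m inch next.json
python3 -c "
from h import *
go(.568,-.226,.04,76)"
```

```text
clock: 0.43
eef_pos: [0.2215, -0.6108, 0.23]
tool_rot: [0.913, 0.409, -0.0, -0.0]
wrist_force: [0.9, -0.4, -0.7]
grip_width: 0.0718
grip_force: 0.0
clock: 0.77
eef_pos: [0.2213, -0.6108, 0.23]
tool_rot: [0.787, 0.617, 0.0, -0.001]
wrist_force: [-0.8, -0.5, 0.2]
grip_width: 0.0702
grip_force: 0.0
clock: 1.18
eef_pos: [0.3556, -0.4626, 0.2301]
tool_rot: [0.789, 0.614, 0.0, -0.0]
wrist_force: [0.2, -0.3, -0.6]
grip_width: 0.0697
grip_force: 0.0
clock: 1.6
eef_pos: [0.4688, -0.3377, 0.2306]
tool_rot: [0.785, 0.62, 0.004, -0.001]
wrist_force: [1.7, 0.5, 0.3]
grip_width: 0.0697
grip_force: 0.0
t 1.6 tcp [ 0.4688 -0.3377  0.2306] yaw 76.5763925246057 tilt [ 0.0063  0.0034 -1.    ] F [1.6611 0.5072 0.2824]
rotvec tool [ 0.0034 -0.0063  0.01  ]
move now-axes [0.1305 0.0699 0.1917] move in target axes [0.1324 0.0692 0.1906]
```

Converted, 0.0331 m / 0.5 = 0.0662, 0.0173 m / 0.5 = 0.0346.

```bash
echo '[[0.0662, 0.0346, 0, 0, 0, 0, 0.07], [0.0662, 0.0346, 0, 0, 0, 0, 0.07], [0.0662, 0.0346, 0, 0, 0, 0, 0.07], [0.0662, 0.0346, 0, 0, 0, 0, 0.07], [0, 0, 0, 0, 0, 0, 0.07]]' > next.json && python3 -m inch next.json
python3 -c "
from h import *
go(.568,-.226,.04,76)
ci=camera_info('wrist'); p,d=snapshot('wrist'); cv2.imwrite('pics/w1.png',p); P=cloud(ci,d)
m=(d>0)&(np.hypot(P[...,0]-.568,P[...,1]+.226)<.035)&(P[...,2]>.03)&(P[...,2]<.06); q=P[m]
print(len(q),np.percentile(q[:,2],95) if len(q) else 0,cv2.minEnclosingCircle(q[:,:2].astype(np.float32)) if len(q) else 0)"
```

```text
clock: 2.02
eef_pos: [0.5668, -0.2262, 0.2304]
tool_rot: [0.785, 0.619, 0.004, -0.001]
wrist_force: [0.6, 1.3, 1.7]
grip_width: 0.0702
grip_force: 0.0
t 2.02 tcp [ 0.5668 -0.2262  0.2304] yaw 76.48747465987093 tilt [ 0.0069  0.0029 -1.    ] F [0.6497 1.2626 1.7484]
rotvec tool [ 0.0029 -0.0069  0.0085]
move now-axes [-0.0008  0.0005  0.1904] move in target axes [0.0005 0.0011 0.1904]
1251 0.04017526799028939 ((0.5683444738388062, -0.22645553946495056), 0.021845275536179543)
```

View pics/w1.png

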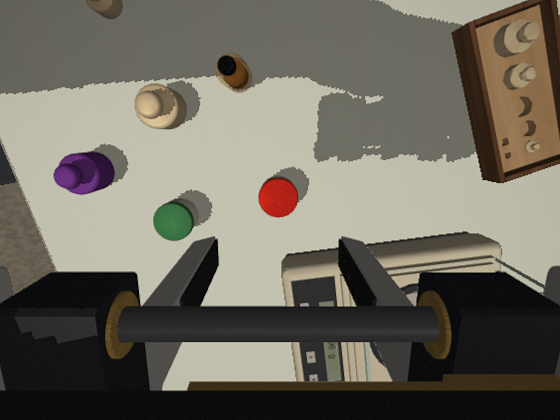

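The wrist view shows the red lid at (278,197), which works out at (0.568,-0.2265) with its top at 40 mm, in agreement with the other two views. I'll descend, grip and lift.

Converted, 0.038 m / 0.5 = 0.076, 0.0015 m / 0.5 = 0.003, 0.0085 rad / 3.1416 = 0.0027.

```bash
echo '[[0, 0.003, 0.076, 0.001, -0.0022, 0.0027, 0.07], [0, 0, 0.076, 0, 0, 0, 0.07], [0, 0, 0.076, 0, 0, 0, 0.07], [0, 0, 0.076, 0, 0, 0, 0.07], [0, 0, 0.04, 0, 0, 0, 0.07]]' > next.json && python3 -m inch next.json
echo '[[0, 0, 0.036, 0, 0, 0, 0.07], [0, 0, 0, 0, 0, 0, 0.07]]' > next.json && python3 -m inch next.json
python3 -c "
from h import *
go(.5683,-.2264,.04,76)"
```

```text
clock: 2.48
eef_pos: [0.5583, -0.2372, 0.0542]
tool_rot: [0.792, 0.611, -0.006, -0.002]
wrist_force: [-1.5, -0.2, -0.3]
grip_width: 0.0698
grip_force: 0.0
clock: 2.65
eef_pos: [0.5581, -0.2371, 0.0365]
tool_rot: [0.792, 0.611, -0.006, -0.002]
wrist_force: [-0.7, -0.5, -0.3]
grip_width: 0.07
grip_force: 0.0
t 2.65 tcp [ 0.5581 -0.2371  0.0365] yaw 75.29298685784896 tilt [-0.0073 -0.0109 -0.9999] F [-0.7291 -0.4618 -0.2947]
rotvec tool [-0.011   0.0072 -0.0124]
move now-axes [ 0.0129  0.0071 -0.0037] move in target axes [ 0.0129  0.0073 -0.0035]
```

The 15 mm shift came from tracking overshoot: I had read the pose before the arm settled. The fingers are still clear of the pot (7 mm off, 13 mm of margin). I'll settle and correct.

```bash
echo '[[0, 0, 0, 0, 0, 0, 0.07], [0, 0, 0, 0, 0, 0, 0.07], [0, 0, 0, 0, 0, 0, 0.07]]' > next.json && python3 -m inch next.json
python3 -c "
from h import *
go(.5683,-.2264,.04,76)"
```

```text
clock: 2.9
eef_pos: [0.5629, -0.2375, 0.0421]
tool_rot: [0.792, 0.611, -0.003, 0.002]
wrist_force: [-0.2, -0.4, 0.7]
grip_width: 0.07
grip_force: 0.0
t 2.9 tcp [ 0.5629 -0.2375  0.0421] yaw 75.32882559587127 tilt [-0.0075 -0.0004 -1.    ] F [-0.2415 -0.3627  0.665 ]
rotvec tool [-0.0004  0.0075 -0.0117]
move now-axes [0.0121 0.0025 0.002 ] move in target axes [0.0121 0.0026 0.0021]
```

Converted, 0.004 m / 0.5 = 0.008, 0.001 m / 0.5 = 0.002, -0.0085 rad / 3.1416 = -0.0027.

```bash
echo '[[0.008, 0.002, 0, -0.001, 0.0022, -0.0027, 0.07], [0.008, 0.002, 0, 0, 0, 0, 0.07], [0.008, 0.002, 0, 0, 0, 0, 0.07], [0, 0, 0, 0, 0, 0, 0.07], [0, 0, 0, 0, 0, 0, 0.07]]' > next.json && python3 -m inch next.json
echo '[[0, 0, 0, 0, 0, 0, 0.07], [0, 0, 0, 0, 0, 0, 0.07], [0, 0, 0, 0, 0, 0, 0.07]]' > next.json && python3 -m inch next.json
python3 -c "
from h import *
go(.5683,-.2264,.04,76)"
```

```text
clock: 3.32
eef_pos: [0.5683, -0.2251, 0.0408]
tool_rot: [0.788, 0.615, 0.0, 0.0]
wrist_force: [0.3, 0.7, 0.4]
grip_width: 0.0702
grip_force: 0.0
clock: 3.57
eef_pos: [0.5677, -0.2259, 0.0404]
tool_rot: [0.789, 0.615, -0.0, -0.0]
wrist_force: [-0.8, 0.8, 0.0]
grip_width: 0.07
grip_force: 0.0
t 3.57 tcp [ 0.5677 -0.2259  0.0404] yaw 75.83562168666728 tilt [-0.0002 -0.0002 -1.    ] F [-0.846   0.8215  0.0266]
rotvec tool [-0.0002  0.0002 -0.0029]
move now-axes [-0.0003  0.0007  0.0004] move in target axes [-0.0003  0.0007  0.0004]
```

Converted, 0.034 m / 0.5 = 0.068, -0.02 m / 0.5 = -0.04.

```bash
echo '[[0, 0, 0, 0, 0, 0, 0.03], [0, 0, 0, 0, 0, 0, 0.03], [0, 0, 0, 0, 0, 0, 0.03], [0, 0, 0, 0, 0, 0, 0.03], [0, 0, 0, 0, 0, 0, 0.03]]' > next.json && python3 -m inch next.json 15
echo '[[0, 0, -0.02, 0, 0, 0, 0.03], [0, 0, -0.06, 0, 0, 0, 0.03], [0, 0, -0.06, 0, 0, 0, 0.03], [0, 0, -0.06, 0, 0, 0, 0.03], [0, 0, -0.04, 0, 0, 0, 0.03]]' > next.json && python3 -m inch next.json
echo '[[0.038, -0.01, 0, 0, 0, 0, 0.03], [0.068, -0.019, 0, 0, 0, 0, 0.03], [0.068, -0.019, 0, 0, 0, 0, 0.03], [0.068, -0.019, 0, 0, 0, 0, 0.03], [0.068, -0.019, 0, 0, 0, 0, 0.03]]' > next.json && python3 -m inch next.json
echo '[[0.068, -0.019, 0, 0, 0, 0, 0.03], [0.068, -0.019, 0, 0, 0, 0, 0.03], [0.068, -0.019, 0, 0, 0, 0, 0.03], [0.068, -0.019, 0, 0, 0, 0, 0.03], [0.068, -0.019, 0, 0, 0, 0, 0.03]]' > next.json && python3 -m inch next.json
echo '[[0.068, -0.019, 0, 0, 0, 0, 0.03], [0.068, -0.019, 0, 0, 0, 0, 0.03], [0.068, -0.019, 0, 0, 0, 0, 0.03], [0.068, -0.019, 0, 0, 0, 0, 0.03], [0.036, -0.01, 0, 0, 0, 0, 0.03]]' > next.json && python3 -m inch next.json
echo '[[0, 0, 0, 0, 0, 0, 0.03], [0, 0, 0, 0, 0, 0, 0.03], [0, 0, 0, 0, 0, 0, 0.03], [0, 0, 0, 0, 0, 0, 0.03], [0, 0, 0, 0, 0, 0, 0.03]]' > next.json && python3 -m inch next.json
python3 -c "
from h import *
go(.5553,.2708,.049,76); go(.5553,.2708,.049,76)"
```

```text
clock: 3.98
eef_pos: [0.5679, -0.2258, 0.0404]
tool_rot: [0.789, 0.615, 0.0, -0.0]
wrist_force: [-0.9, -0.7, -0.4]
grip_width: 0.0417
grip_force: 15.0
clock: 4.4
eef_pos: [0.5689, -0.226, 0.164]
tool_rot: [0.789, 0.615, 0.001, 0.001]
wrist_force: [0.3, 0.2, -0.9]
grip_width: 0.0419
grip_force: 15.0
clock: 4.82
eef_pos: [0.5639, -0.0635, 0.1614]
tool_rot: [0.789, 0.614, 0.0, 0.0]
wrist_force: [-0.2, 0.2, 0.6]
grip_width: 0.0421
grip_force: 15.0
clock: 5.23
eef_pos: [0.5593, 0.1132, 0.1613]
tool_rot: [0.789, 0.615, 0.0, 0.0]
wrist_force: [0.9, 0.2, -0.4]
grip_width: 0.0417
grip_force: 15.0
clock: 5.65
eef_pos: [0.5543, 0.2774, 0.1615]
tool_rot: [0.787, 0.617, 0.001, -0.001]
wrist_force: [0.1, -0.3, -0.3]
grip_width: 0.0419
grip_force: 15.0
clock: 6.07
eef_pos: [0.5561, 0.2692, 0.1607]
tool_rot: [0.79, 0.614, -0.0, 0.0]
wrist_force: [-0.2, -0.5, -0.4]
grip_width: 0.0419
grip_force: 15.0
t 6.07 tcp [0.5561 0.2692 0.1607] yaw 75.68733057795338 tilt [-0.0009  0.0004 -1.    ] F [-0.2357 -0.5421 -0.4085]
rotvec tool [ 0.0004  0.0009 -0.0055]
move now-axes [ 0.0014 -0.0012  0.1117] move in target axes [ 0.0013 -0.0011  0.1117]
t 6.07 tcp [0.5561 0.2692 0.1607] yaw 75.68733057795338 tilt [-0.0009  0.0004 -1.    ] F [-0.2357 -0.5421 -0.4085]
rotvec tool [ 0.0004  0.0009 -0.0055]
move now-axes [ 0.0014 -0.0012  0.1117] move in target axes [ 0.0013 -0.0011  0.1117]
```

Converted, 0.03 m / 0.5 = 0.06, 0.02 m / 0.5 = 0.04.

```bash
echo '[[0.0026, -0.0022, 0.03, 0, 0, 0, 0.03], [0, 0, 0.06, 0, 0, 0, 0.03], [0, 0, 0.06, 0, 0, 0, 0.03], [0, 0, 0.04, 0, 0, 0, 0.03], [0, 0, 0.02, 0, 0, 0, 0.03]]' > next.json && python3 -m inch next.json
echo '[[0, 0, 0, 0, 0, 0, 0.03], [0, 0, 0, 0, 0, 0, 0.03], [0, 0, 0, 0, 0, 0, 0.03], [0, 0, 0, 0, 0, 0, 0.03]]' > next.json && python3 -m inch next.json
python3 -c "
from h import *
go(.5553,.2708,.047,76)
p,d=snapshot('side'); cv2.imwrite('pics/s1.png',cv2.resize(p[100:220,240:400],None,fx=4,fy=4,interpolation=3))"
```

```text
clock: 6.48
eef_pos: [0.5536, 0.2706, 0.0528]
tool_rot: [0.789, 0.614, -0.002, -0.0]
wrist_force: [-0.1, -0.4, 0.0]
grip_width: 0.0419
grip_force: 15.0
clock: 6.82
eef_pos: [0.556, 0.2733, 0.0571]
tool_rot: [0.789, 0.614, 0.001, 0.0]
wrist_force: [-0.3, 0.1, 0.5]
grip_width: 0.0417
grip_force: 15.0
t 6.82 tcp [0.556  0.2733 0.0571] yaw 75.825091161021 tilt [ 0.002   0.0022 -1.    ] F [-0.2682  0.1321  0.5025]
rotvec tool [ 0.0022 -0.002  -0.0031]
move now-axes [-0.0026 -0.0001  0.0101] move in target axes [-0.0026 -0.0001  0.0101]
```

View pics/s1.png

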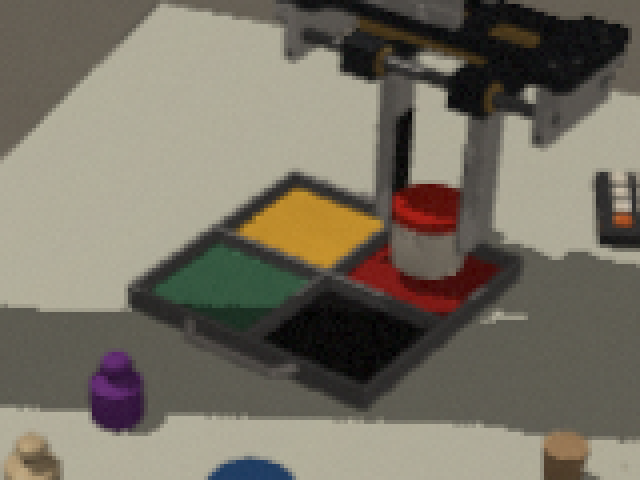

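The crop shows the red pot hanging upright between the fingers over the red liner, at (428,235). I'll lower it slowly to contact.

Converted, 0.002 m / 0.5 = 0.004, -0.001 m / 0.5 = -0.002.

```bash
echo '[[-0.002, 0, 0.004, 0, 0, 0, 0.03], [-0.002, 0, 0.004, 0, 0, 0, 0.03], [0, 0, 0.004, 0, 0, 0, 0.03], [0, 0, 0.002, 0, 0, 0, 0.03], [0, 0, 0, 0, 0, 0, 0.03]]' > next.json && python3 -m inch next.json
echo '[[0, 0, 0.002, 0, 0, 0, 0.03], [0, 0, 0, 0, 0, 0, 0.03], [0, 0, 0, 0, 0, 0, 0.03]]' > next.json && python3 -m inch next.json
python3 -c "
from h import *
go(.5553,.2708,.0464,76)"
```

```text
clock: 7.28
eef_pos: [0.5541, 0.2708, 0.0481]
tool_rot: [0.789, 0.615, -0.0, -0.0]
wrist_force: [0.2, -0.7, -0.6]
grip_width: 0.0417
grip_force: 15.0
clock: 7.53
eef_pos: [0.5543, 0.271, 0.0474]
tool_rot: [0.789, 0.615, -0.0, -0.0]
wrist_force: [-0.5, 0.3, 0.1]
grip_width: 0.0421
grip_force: 15.0
t 7.53 tcp [0.5543 0.271  0.0474] yaw 75.85022595371187 tilt [-0. -0. -1.] F [-0.4845  0.3088  0.0971]
rotvec tool [-0.      0.     -0.0026]
move now-axes [0.0001 0.001  0.001 ] move in target axes [0.0001 0.001  0.001 ]
```

Converted, 0.001 m / 0.5 = 0.002.

```bash
echo '[[0, 0, 0.002, 0, 0, 0, 0.03], [0, 0, 0, 0, 0, 0, 0.03], [0, 0, 0, 0, 0, 0, 0.03]]' > next.json && python3 -m inch next.json
echo '[[0, 0, 0.001, 0, 0, 0, 0.03], [0, 0, 0, 0, 0, 0, 0.03], [0, 0, 0, 0, 0, 0, 0.03]]' > next.json && python3 -m inch next.json
echo '[[0, 0, 0.001, 0, 0, 0, 0.03], [0, 0, 0, 0, 0, 0, 0.03], [0, 0, 0, 0, 0, 0, 0.03]]' > next.json && python3 -m inch next.json
```

```text
clock: 7.78
eef_pos: [0.5544, 0.271, 0.0465]
tool_rot: [0.789, 0.615, 0.0, 0.0]
wrist_force: [0.9, 0.3, -0.3]
grip_width: 0.0416
grip_force: 15.0
clock: 8.03
eef_pos: [0.5543, 0.271, 0.0464]
tool_rot: [0.789, 0.615, 0.0, 0.0]
wrist_force: [-0.6, -0.3, 5.4]
grip_width: 0.0419
grip_force: 15.0
clock: 8.28
eef_pos: [0.5544, 0.271, 0.0463]
tool_rot: [0.789, 0.615, 0.0, 0.0]
wrist_force: [-2.0, -0.5, 8.6]
grip_width: 0.0419
grip_force: 15.0
```

It touched down at 46.4 mm as predicted. Now I'll release, lift and go to the green pot.

Converted, -0.0007 m / 0.5 = -0.0014.

```bash
echo '[[0, 0, -0.0014, 0, 0, 0, 0.03], [0, 0, 0, 0, 0, 0, 0.046], [0, 0, 0, 0, 0, 0, 0.054], [0, 0, 0, 0, 0, 0, 0.06], [0, 0, 0, 0, 0, 0, 0.06]]' > next.json && python3 -m inch next.json
echo '[[0, 0, -0.02, 0, 0, 0, 0.06], [0, 0, -0.06, 0, 0, 0, 0.06], [0, 0, -0.07, 0, 0, 0, 0.06], [0, 0, -0.06, 0, 0, 0, 0.06], [0, 0, -0.02, 0, 0, 0, 0.07]]' > next.json && python3 -m inch next.json
echo '[[-0.05, 0.002, 0, 0, 0, 0, 0.07], [-0.071, 0.0024, 0, 0, 0, 0, 0.07], [-0.071, 0.0024, 0, 0, 0, 0, 0.07], [-0.071, 0.0024, 0, 0, 0, 0, 0.07], [-0.071, 0.0024, 0, 0, 0, 0, 0.07]]' > next.json && python3 -m inch next.json
echo '[[-0.071, 0.0024, 0, 0, 0, 0, 0.07], [-0.071, 0.0024, 0, 0, 0, 0, 0.07], [-0.071, 0.0024, 0, 0, 0, 0, 0.07], [-0.071, 0.0024, 0, 0, 0, 0, 0.07], [-0.071, 0.0024, 0, 0, 0, 0, 0.07]]' > next.json && python3 -m inch next.json
echo '[[-0.071, 0.0024, 0, 0, 0, 0, 0.07], [-0.071, 0.0024, 0, 0, 0, 0, 0.07], [-0.071, 0.0024, 0, 0, 0, 0, 0.07], [-0.071, 0.0024, 0, 0, 0, 0, 0.07], [-0.04, 0.002, 0, 0, 0, 0, 0.07]]' > next.json && python3 -m inch next.json
echo '[[0, 0, 0, 0, 0, 0, 0.07], [0, 0, 0, 0, 0, 0, 0.07], [0, 0, 0, 0, 0, 0, 0.07], [0, 0, 0, 0, 0, 0, 0.07], [0, 0, 0, 0, 0, 0, 0.07]]' > next.json && python3 -m inch next.json
echo '[[0, 0, 0, 0, 0, 0, 0.07], [0, 0, 0, 0, 0, 0, 0.07]]' > next.json && python3 -m inch next.json
python3 -c "
from h import *
go(.448,-.2255,.04,76)
ci=camera_info('wrist'); p,d=snapshot('wrist'); P=cloud(ci,d)
m=(d>0)&(np.hypot(P[...,0]-.448,P[...,1]+.2255)<.035)&(P[...,2]>.03)&(P[...,2]<.06); q=P[m]
print(len(q),np.percentile(q[:,2],95) if len(q) else 0,cv2.minEnclosingCircle(q[:,:2].astype(np.float32)) if len(q) else 0)
p,d=snapshot('top'); P=cloud(camera_info('top'),d); m=(d>0)&(np.hypot(P[...,0]-.5544,P[...,1]-.271)<.033)&(P[...,2]>.035)&(P[...,2]<.07); q=P[m]; print('red placed',len(q),np.percentile(q[:,2],[5,95]),cv2.minEnclosingCircle(q[:,:2].astype(np.float32)))"
```

```text
clock: 8.7
eef_pos: [0.5542, 0.2709, 0.0459]
tool_rot: [0.789, 0.615, -0.0, -0.0]
wrist_force: [0.1, -1.3, 0.8]
grip_width: 0.0594
grip_force: 0.0
clock: 9.12
eef_pos: [0.5567, 0.2724, 0.1665]
tool_rot: [0.789, 0.615, 0.004, 0.001]
wrist_force: [-0.9, 0.4, 0.6]
grip_width: 0.0638
grip_force: 0.0
clock: 9.53
eef_pos: [0.5183, 0.1061, 0.1613]
tool_rot: [0.789, 0.615, -0.0, 0.0]
wrist_force: [0.0, 0.1, -0.4]
grip_width: 0.0699
grip_force: 0.0
clock: 9.95
eef_pos: [0.4807, -0.0675, 0.1613]
tool_rot: [0.789, 0.615, -0.0, 0.0]
wrist_force: [0.6, 0.3, 0.1]
grip_width: 0.0697
grip_force: 0.0
clock: 10.37
eef_pos: [0.4457, -0.2289, 0.1612]
tool_rot: [0.79, 0.613, -0.001, 0.0]
wrist_force: [-0.4, 0.5, -0.1]
grip_width: 0.0699
grip_force: 0.0
clock: 10.78
eef_pos: [0.448, -0.2228, 0.1612]
tool_rot: [0.788, 0.616, 0.0, -0.0]
wrist_force: [0.5, -0.8, -0.1]
grip_width: 0.0698
grip_force: 0.0
clock: 10.95
eef_pos: [0.4479, -0.2236, 0.1612]
tool_rot: [0.788, 0.615, 0.0, -0.0]
wrist_force: [-0.5, -0.3, -0.5]
grip_width: 0.0701
grip_force: 0.0
t 10.95 tcp [ 0.4479 -0.2236  0.1612] yaw 75.93948088969448 tilt [ 0.0002  0.0001 -1.    ] F [-0.4744 -0.3261 -0.456 ]
rotvec tool [ 0.0001 -0.0002 -0.0011]
move now-axes [-0.0018  0.0006  0.1212] move in target axes [-0.0018  0.0006  0.1212]
1891 0.04025657804813643 ((0.44815847277641296, -0.2256137877702713), 0.021989108994603157)
red placed 359 [0.0423 0.0482] ((0.5538507699966431, 0.27025797963142395), 0.02232722006738186)
```

The red pot's lid top is at about 46 mm, so it is standing flat and centred. Now green.

Converted, 0.035 m / 0.5 = 0.07, -0.0018 m / 0.5 = -0.0036.

```bash
echo '[[-0.0036, 0.0012, 0.03, 0, 0, 0, 0.07], [0, 0, 0.07, 0, 0, 0, 0.07], [0, 0, 0.07, 0, 0, 0, 0.07], [0, 0, 0.05, 0, 0, 0, 0.07], [0, 0, 0.022, 0, 0, 0, 0.07]]' > next.json && python3 -m inch next.json
echo '[[0, 0, 0, 0, 0, 0, 0.07], [0, 0, 0, 0, 0, 0, 0.07], [0, 0, 0, 0, 0, 0, 0.07], [0, 0, 0, 0, 0, 0, 0.07], [0, 0, 0, 0, 0, 0, 0.07]]' > next.json && python3 -m inch next.json
echo '[[0, 0, 0, 0, 0, 0, 0.03], [0, 0, 0, 0, 0, 0, 0.03], [0, 0, 0, 0, 0, 0, 0.03], [0, 0, 0, 0, 0, 0, 0.03], [0, 0, 0, 0, 0, 0, 0.03]]' > next.json && python3 -m inch next.json 15
python3 -c "
from h import *
go(.4607,.214,.16,76)"
```

```text
clock: 11.47
eef_pos: [0.446, -0.2255, 0.0372]
tool_rot: [0.789, 0.615, -0.001, -0.002]
wrist_force: [-0.0, 0.5, -0.0]
grip_width: 0.0701
grip_force: 0.0
clock: 11.88
eef_pos: [0.4485, -0.2267, 0.0413]
tool_rot: [0.789, 0.615, 0.001, 0.001]
wrist_force: [0.6, 0.1, -0.2]
grip_width: 0.0701
grip_force: 0.0
clock: 12.3
eef_pos: [0.4477, -0.2264, 0.0403]
tool_rot: [0.789, 0.615, 0.0, 0.0]
wrist_force: [-0.8, -0.5, 2.3]
grip_width: 0.0419
grip_force: 15.0
t 12.3 tcp [ 0.4477 -0.2264  0.0403] yaw 75.84369155712497 tilt [-0.0001  0.0001 -1.    ] F [-0.8222 -0.4932  2.3067]
rotvec tool [ 0.0001  0.0001 -0.0027]
move now-axes [ 0.4302 -0.0951 -0.1198] move in target axes [ 0.4305 -0.0939 -0.1197]
```

Converted, -0.03 m / 0.5 = -0.06, -0.02 m / 0.5 = -0.04.

```bash
echo '[[0, 0, -0.02, 0, 0, 0, 0.03], [0, 0, -0.06, 0, 0, 0, 0.03], [0, 0, -0.06, 0, 0, 0, 0.03], [0, 0, -0.06, 0, 0, 0, 0.03], [0, 0, -0.04, 0, 0, 0, 0.03]]' > next.json && python3 -m inch next.json
echo '[[0.04, -0.0144, 0, 0, 0, 0, 0.03], [0.071, -0.0144, 0, 0, 0, 0, 0.03], [0.071, -0.0144, 0, 0, 0, 0, 0.03], [0.071, -0.0144, 0, 0, 0, 0, 0.03], [0.071, -0.0144, 0, 0, 0, 0, 0.03]]' > next.json && python3 -m inch next.json
echo '[[0.071, -0.0144, 0, 0, 0, 0, 0.03], [0.071, -0.0144, 0, 0, 0, 0, 0.03], [0.071, -0.0144, 0, 0, 0, 0, 0.03], [0.071, -0.0144, 0, 0, 0, 0, 0.03], [0.071, -0.0144, 0, 0, 0, 0, 0.03]]' > next.json && python3 -m inch next.json
echo '[[0.071, -0.0144, 0, 0, 0, 0, 0.03], [0.071, -0.0144, 0, 0, 0, 0, 0.03], [0.04, -0.0144, 0, 0, 0, 0, 0.03], [0, 0, 0, 0, 0, 0, 0.03], [0, 0, 0, 0, 0, 0, 0.03]]' > next.json && python3 -m inch next.json
echo '[[0, 0, 0, 0, 0, 0, 0.03], [0, 0, 0, 0, 0, 0, 0.03], [0, 0, 0, 0, 0, 0, 0.03], [0, 0, 0, 0, 0, 0, 0.03], [0, 0, 0, 0, 0, 0, 0.03]]' > next.json && python3 -m inch next.json
python3 -c "
from h import *
go(.4607,.214,.0464,76)"
```

```text
clock: 12.72
eef_pos: [0.4483, -0.2265, 0.1632]
tool_rot: [0.789, 0.615, 0.001, 0.001]
wrist_force: [0.1, -0.7, -0.5]
grip_width: 0.0418
grip_force: 15.0
clock: 13.13
eef_pos: [0.4521, -0.0591, 0.1609]
tool_rot: [0.789, 0.614, 0.0, 0.0]
wrist_force: [0.5, -0.3, -0.8]
grip_width: 0.0413
grip_force: 15.0
clock: 13.55
eef_pos: [0.4605, 0.1222, 0.1608]
tool_rot: [0.789, 0.615, 0.0, 0.0]
wrist_force: [0.1, -0.1, -0.7]
grip_width: 0.0418
grip_force: 15.0
clock: 13.97
eef_pos: [0.4616, 0.2151, 0.1605]
tool_rot: [0.788, 0.616, 0.0, -0.0]
wrist_force: [-0.2, 0.5, 0.4]
grip_width: 0.0419
grip_force: 15.0
clock: 14.38
eef_pos: [0.4624, 0.2131, 0.1602]
tool_rot: [0.789, 0.614, -0.0, 0.0]
wrist_force: [0.3, 0.2, -1.4]
grip_width: 0.0418
grip_force: 15.0
t 14.38 tcp [0.4624 0.2131 0.1602] yaw 75.76390518483882 tilt [-0.0002  0.0001 -1.    ] F [ 0.2821  0.2302 -1.4178]
rotvec tool [ 0.0001  0.0002 -0.0041]
move now-axes [ 0.0005 -0.0019  0.1138] move in target axes [ 0.0005 -0.0019  0.1138]
```

Converted, 0.03 m / 0.5 = 0.06, 0.009 m / 0.5 = 0.018.

```bash
echo '[[0.001, -0.0038, 0.03, 0, 0, 0, 0.03], [0, 0, 0.06, 0, 0, 0, 0.03], [0, 0, 0.06, 0, 0, 0, 0.03], [0, 0, 0.04, 0, 0, 0, 0.03], [0, 0, 0.018, 0, 0, 0, 0.03]]' > next.json && python3 -m inch next.json
echo '[[0, 0, 0.004, 0, 0, 0, 0.03], [0, 0, 0, 0, 0, 0, 0.03], [0, 0, 0, 0, 0, 0, 0.03], [0, 0, 0, 0, 0, 0, 0.03], [0, 0, 0, 0, 0, 0, 0.03]]' > next.json && python3 -m inch next.json
echo '[[0, 0, 0.004, 0, 0, 0, 0.03], [0, 0, 0.004, 0, 0, 0, 0.03], [0, 0, 0.002, 0, 0, 0, 0.03], [0, 0, 0.002, 0, 0, 0, 0.03], [0, 0, 0, 0, 0, 0, 0.03]]' > next.json && python3 -m inch next.json
echo '[[0, 0, 0, 0, 0, 0, 0.03], [0, 0, 0, 0, 0, 0, 0.03]]' > next.json && python3 -m inch next.json
python3 -c "
from h import *
go(.4607,.214,.0463,76)"
```

```text
clock: 14.8
eef_pos: [0.4591, 0.2138, 0.0538]
tool_rot: [0.789, 0.614, -0.002, -0.0]
wrist_force: [-0.8, -0.3, -0.8]
grip_width: 0.0417
grip_force: 15.0
clock: 15.22
eef_pos: [0.4613, 0.2152, 0.0553]
tool_rot: [0.789, 0.615, 0.001, 0.0]
wrist_force: [-1.3, -0.5, -0.2]
grip_width: 0.0421
grip_force: 15.0
clock: 15.63
eef_pos: [0.4603, 0.2149, 0.0479]
tool_rot: [0.789, 0.615, -0.0, -0.0]
wrist_force: [0.1, -0.6, -0.7]
grip_width: 0.0417
grip_force: 15.0
clock: 15.8
eef_pos: [0.4604, 0.2149, 0.0481]
tool_rot: [0.789, 0.615, -0.0, -0.0]
wrist_force: [-0.3, -0.3, -0.2]
grip_width: 0.042
grip_force: 15.0
t 15.8 tcp [0.4604 0.2149 0.0481] yaw 75.84759588268318 tilt [-0. -0. -1.] F [-0.2714 -0.3115 -0.1969]
rotvec tool [-0.      0.     -0.0027]
move now-axes [-0.0008  0.0005  0.0018] move in target axes [-0.0008  0.0005  0.0018]
```

Converted, 0.001 m / 0.5 = 0.002, 0.0006 m / 0.5 = 0.0012.

```bash
echo '[[0, 0, 0.002, 0, 0, 0, 0.03], [0, 0, 0.0012, 0, 0, 0, 0.03], [0, 0, 0, 0, 0, 0, 0.03], [0, 0, 0, 0, 0, 0, 0.03]]' > next.json && python3 -m inch next.json
echo '[[0, 0, 0.0008, 0, 0, 0, 0.03], [0, 0, 0, 0, 0, 0, 0.03], [0, 0, 0, 0, 0, 0, 0.03]]' > next.json && python3 -m inch next.json
```

```text
clock: 16.13
eef_pos: [0.4604, 0.2149, 0.0465]
tool_rot: [0.789, 0.615, -0.0, -0.0]
wrist_force: [-0.6, 0.6, -0.5]
grip_width: 0.0419
grip_force: 15.0
clock: 16.38
eef_pos: [0.4605, 0.2149, 0.0463]
tool_rot: [0.789, 0.615, 0.0, 0.0]
wrist_force: [-0.1, 0.1, 2.1]
grip_width: 0.0416
grip_force: 15.0
```

Contact. Release and go to the dropper.

Converted, -0.0003 m / 0.5 = -0.0006.

```bash
echo '[[0, 0, -0.0006, 0, 0, 0, 0.03], [0, 0, 0, 0, 0, 0, 0.046], [0, 0, 0, 0, 0, 0, 0.054], [0, 0, 0, 0, 0, 0, 0.06], [0, 0, 0, 0, 0, 0, 0.06]]' > next.json && python3 -m inch next.json
echo '[[0, 0, -0.02, 0, 0, 0, 0.06], [0, 0, -0.07, 0, 0, 0, 0.06], [0, 0, -0.07, 0, 0, 0, 0.06], [0, 0, -0.07, 0, 0, 0, 0.06], [0, 0, -0.03, 0, 0, 0, 0.065]]' > next.json && python3 -m inch next.json
echo '[[-0.034, 0.0204, 0, 0, 0, 0, 0.065], [-0.06, 0.0362, 0, 0, 0, 0, 0.065], [-0.06, 0.0362, 0, 0, 0, 0, 0.065], [-0.06, 0.0362, 0, 0, 0, 0, 0.065], [-0.06, 0.0362, 0, 0, 0, 0, 0.065]]' > next.json && python3 -m inch next.json
echo '[[-0.06, 0.0362, 0, 0, 0, 0, 0.065], [-0.06, 0.0362, 0, 0, 0, 0, 0.065], [-0.06, 0.0362, 0, 0, 0, 0, 0.065], [-0.06, 0.0362, 0, 0, 0, 0, 0.065], [-0.036, 0.0216, 0, 0, 0, 0, 0.065]]' > next.json && python3 -m inch next.json
echo '[[0, 0, 0, 0, 0, 0, 0.065], [0, 0, 0, 0, 0, 0, 0.065], [0, 0, 0, 0, 0, 0, 0.065], [0, 0, 0, 0, 0, 0, 0.065], [0, 0, 0, 0, 0, 0, 0.065]]' > next.json && python3 -m inch next.json
echo '[[0, 0, 0, 0, 0, 0, 0.065], [0, 0, 0, 0, 0, 0, 0.065]]' > next.json && python3 -m inch next.json
python3 -c "
from h import *
go(.5547,-.0925,.04,76)
ci=camera_info('wrist'); p,d=snapshot('wrist'); P=cloud(ci,d); cv2.imwrite('pics/w3.png',p)
r=np.hypot(P[...,0]-.5547,P[...,1]+.0925)
for a,b in((.01,.045),(.06,.074),(.074,.09)):
  q=P[(d>0)&(r<.03)&(P[...,2]>a)&(P[...,2]<b)]
  print(len(q),np.percentile(q[:,2],95) if len(q) else 0,cv2.minEnclosingCircle(q[:,:2].astype(np.float32)) if len(q) else 0)
p,d=snapshot('top'); P=cloud(camera_info('top'),d); m=(d>0)&(np.hypot(P[...,0]-.4605,P[...,1]-.2149)<.033)&(P[...,2]>.035)&(P[...,2]<.07); q=P[m]; print('green placed',len(q),np.percentile(q[:,2],[5,95]),cv2.minEnclosingCircle(q[:,:2].astype(np.float32)))"
```

```text
clock: 16.8
eef_pos: [0.4605, 0.2149, 0.0464]
tool_rot: [0.789, 0.615, 0.0, 0.0]
wrist_force: [0.2, -0.3, -0.4]
grip_width: 0.0594
grip_force: 0.0
clock: 17.22
eef_pos: [0.4621, 0.2159, 0.1811]
tool_rot: [0.789, 0.615, 0.003, 0.001]
wrist_force: [1.2, -0.9, 0.1]
grip_width: 0.0635
grip_force: 0.0
clock: 17.63
eef_pos: [0.5073, 0.0604, 0.1774]
tool_rot: [0.789, 0.615, 0.0, 0.0]
wrist_force: [0.2, 0.1, -0.6]
grip_width: 0.0654
grip_force: 0.0
clock: 18.05
eef_pos: [0.5545, -0.0971, 0.1772]
tool_rot: [0.79, 0.613, -0.0, 0.001]
wrist_force: [-0.3, -0.8, 0.5]
grip_width: 0.0645
grip_force: 0.0
clock: 18.47
eef_pos: [0.5538, -0.0905, 0.1767]
tool_rot: [0.788, 0.616, 0.0, -0.0]
wrist_force: [-0.2, -0.5, -0.7]
grip_width: 0.065
grip_force: 0.0
clock: 18.63
eef_pos: [0.5539, -0.0914, 0.1766]
tool_rot: [0.788, 0.615, 0.0, -0.0]
wrist_force: [0.2, -0.7, -0.4]
grip_width: 0.0651
grip_force: 0.0
t 18.63 tcp [ 0.5539 -0.0914  0.1766] yaw 75.9309873881795 tilt [ 0.0001 -0.     -1.    ] F [ 0.2472 -0.6558 -0.3951]
rotvec tool [-0.     -0.0001 -0.0012]
move now-axes [-0.0009  0.001   0.1366] move in target axes [-0.0009  0.001   0.1366]
211 0.04391409534850779 ((0.5570377111434937, -0.08670402318239212), 0.01471345778554678)
26 0.07355691696110703 ((0.5554251074790955, -0.08780121803283691), 0.0067643895745277405)
313 0.07843033206826867 ((0.5534914135932922, -0.09192996472120285), 0.008330422453582287)
green placed 366 [0.0427 0.0477] ((0.4608648419380188, 0.21567855775356293), 0.021975163370370865)
```

View pics/w3.png

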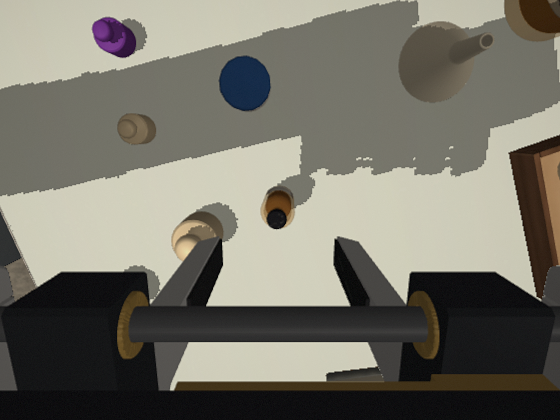

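The green pot is placed well. In the wrist view the dropper cap is at (277,218), top at 78 mm, and the body is centred near (0.5545,-0.092), clear of the weight at (195,237). Descend and grip.

Careful with the scale: shifts go in shares of 0.5 m and turns go in shares of pi rad. That gives: 0.035 m / 0.5 = 0.07, 0.03 m / 0.5 = 0.06.

```bash
echo '[[-0.0012, 0.0012, 0.03, 0, 0, 0, 0.065], [0, 0, 0.07, 0, 0, 0, 0.065], [0, 0, 0.07, 0, 0, 0, 0.065], [0, 0, 0.06, 0, 0, 0, 0.065], [0, 0, 0.028, 0, 0, 0, 0.065]]' > next.json && python3 -m inch next.json
echo '[[0, 0, 0.0152, 0, 0, 0, 0.065], [0, 0, 0, 0, 0, 0, 0.065], [0, 0, 0, 0, 0, 0, 0.065], [0, 0, 0, 0, 0, 0, 0.065], [0, 0, 0, 0, 0, 0, 0.065]]' > next.json && python3 -m inch next.json
echo '[[0, 0, 0, 0, 0, 0, 0.04], [0, 0, 0, 0, 0, 0, 0.036], [0, 0, 0, 0, 0, 0, 0.033], [0, 0, 0, 0, 0, 0, 0.02], [0, 0, 0, 0, 0, 0, 0.02]]' > next.json && python3 -m inch next.json 15
echo '[[0, 0, 0, 0, 0, 0, 0.02], [0, 0, 0, 0, 0, 0, 0.02], [0, 0, 0, 0, 0, 0, 0.02]]' > next.json && python3 -m inch next.json
python3 -c "
from h import *
go(.5364,.1951,.16,76)"
```

```text
clock: 19.15
eef_pos: [0.5522, -0.0927, 0.044]
tool_rot: [0.789, 0.615, -0.002, -0.002]
wrist_force: [0.7, 0.2, 0.0]
grip_width: 0.0649
grip_force: 0.0
clock: 19.57
eef_pos: [0.5555, -0.0932, 0.0413]
tool_rot: [0.789, 0.615, 0.001, 0.001]
wrist_force: [0.6, 0.1, 0.1]
grip_width: 0.0648
grip_force: 0.0
clock: 19.98
eef_pos: [0.5545, -0.0931, 0.04]
tool_rot: [0.789, 0.615, 0.0, 0.0]
wrist_force: [0.3, 0.2, -0.4]
grip_width: 0.0349
grip_force: 0.0
clock: 20.23
eef_pos: [0.5544, -0.093, 0.0399]
tool_rot: [0.789, 0.615, -0.0, -0.0]
wrist_force: [-0.6, -0.6, 0.9]
grip_width: 0.0302
grip_force: 15.0
t 20.23 tcp [ 0.5544 -0.093   0.0399] yaw 75.8474654466445 tilt [-0. -0. -1.] F [-0.61   -0.6341  0.889 ]
rotvec tool [-0.      0.     -0.0027]
move now-axes [ 0.275  -0.0879 -0.1201] move in target axes [ 0.2752 -0.0872 -0.1201]
```

Converted, -0.03 m / 0.5 = -0.06, -0.02 m / 0.5 = -0.04.

```bash
echo '[[0, 0, -0.02, 0, 0, 0, 0.02], [0, 0, -0.06, 0, 0, 0, 0.02], [0, 0, -0.06, 0, 0, 0, 0.02], [0, 0, -0.06, 0, 0, 0, 0.02], [0, 0, -0.04, 0, 0, 0, 0.02]]' > next.json && python3 -m inch next.json
echo '[[0.04, -0.0128, 0, 0, 0, 0, 0.02], [0.059, -0.0186, 0, 0, 0, 0, 0.02], [0.059, -0.0186, 0, 0, 0, 0, 0.02], [0.059, -0.0186, 0, 0, 0, 0, 0.02], [0.059, -0.0186, 0, 0, 0, 0, 0.02]]' > next.json && python3 -m inch next.json
echo '[[0.059, -0.0186, 0, 0, 0, 0, 0.02], [0.059, -0.0186, 0, 0, 0, 0, 0.02], [0.059, -0.0186, 0, 0, 0, 0, 0.02], [0.059, -0.0186, 0, 0, 0, 0, 0.02], [0.0384, -0.0128, 0, 0, 0, 0, 0.02]]' > next.json && python3 -m inch next.json
echo '[[0, 0, 0, 0, 0, 0, 0.02], [0, 0, 0, 0, 0, 0, 0.02], [0, 0, 0, 0, 0, 0, 0.02], [0, 0, 0, 0, 0, 0, 0.02], [0, 0, 0, 0, 0, 0, 0.02]]' > next.json && python3 -m inch next.json
echo '[[0, 0, 0, 0, 0, 0, 0.02], [0, 0, 0, 0, 0, 0, 0.02]]' > next.json && python3 -m inch next.json
python3 -c "
from h import *
go(.5364,.1951,.046,76)
p,d=snapshot('side'); cv2.imwrite('pics/s2.png',cv2.resize(p[100:240,230:390],None,fx=4,fy=4,interpolation=3))"
```

```text
clock: 20.65
eef_pos: [0.5553, -0.093, 0.1631]
tool_rot: [0.789, 0.615, 0.001, 0.001]
wrist_force: [0.2, -0.5, -0.4]
grip_width: 0.0303
grip_force: 15.0
clock: 21.07
eef_pos: [0.5456, 0.0527, 0.1606]
tool_rot: [0.789, 0.614, 0.0, 0.0]
wrist_force: [0.1, -0.5, -0.4]
grip_width: 0.0299
grip_force: 15.0
clock: 21.48
eef_pos: [0.5364, 0.1992, 0.1606]
tool_rot: [0.788, 0.616, 0.001, -0.001]
wrist_force: [0.3, -0.2, -0.3]
grip_width: 0.0305
grip_force: 15.0
clock: 21.9
eef_pos: [0.5375, 0.1933, 0.16]
tool_rot: [0.79, 0.614, -0.0, 0.0]
wrist_force: [-0.1, 0.4, -1.1]
grip_width: 0.0299
grip_force: 15.0
clock: 22.07
eef_pos: [0.5374, 0.1943, 0.1599]
tool_rot: [0.789, 0.614, -0.0, 0.0]
wrist_force: [-0.4, 0.3, -0.1]
grip_width: 0.0304
grip_force: 15.0
t 22.07 tcp [0.5374 0.1943 0.1599] yaw 75.76763286660822 tilt [-0.0002  0.0001 -1.    ] F [-0.4004  0.3363 -0.103 ]
rotvec tool [ 0.0001  0.0002 -0.0041]
move now-axes [ 0.0006 -0.0012  0.1139] move in target axes [ 0.0006 -0.0011  0.1139]
```

View pics/s2.png

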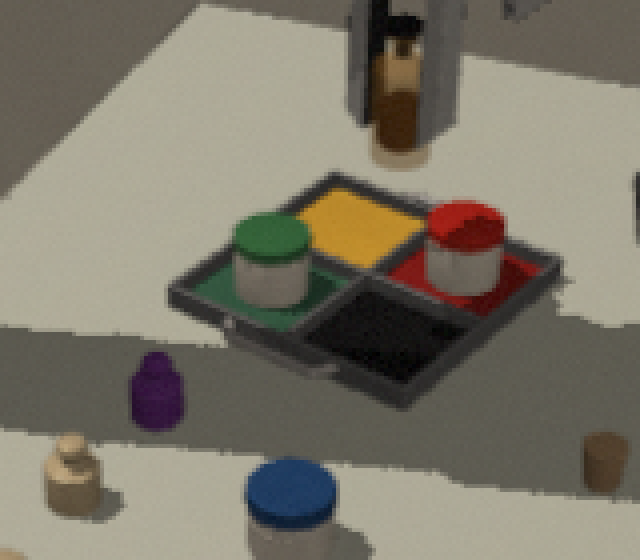

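The side view shows the bottle upright in the gripper at (400,100), with the red and green pots standing flat in their pockets. Lower.

Converted, 0.03 m / 0.5 = 0.06, 0.02 m / 0.5 = 0.04.

```bash
echo '[[0.0012, -0.0022, 0.03, 0, 0, 0, 0.02], [0, 0, 0.06, 0, 0, 0, 0.02], [0, 0, 0.06, 0, 0, 0, 0.02], [0, 0, 0.04, 0, 0, 0, 0.02], [0, 0, 0.018, 0, 0, 0, 0.02]]' > next.json && python3 -m inch next.json
echo '[[0, 0, 0.004, 0, 0, 0, 0.02], [0, 0, 0, 0, 0, 0, 0.02], [0, 0, 0, 0, 0, 0, 0.02], [0, 0, 0, 0, 0, 0, 0.02], [0, 0, 0, 0, 0, 0, 0.02]]' > next.json && python3 -m inch next.json
echo '[[0, 0, 0.004, 0, 0, 0, 0.02], [0, 0, 0.004, 0, 0, 0, 0.02], [0, 0, 0.002, 0, 0, 0, 0.02], [0, 0, 0, 0, 0, 0, 0.02], [0, 0, 0, 0, 0, 0, 0.02]]' > next.json && python3 -m inch next.json
echo '[[0, 0, 0.002, 0, 0, 0, 0.02], [0, 0, 0, 0, 0, 0, 0.02], [0, 0, 0, 0, 0, 0, 0.02]]' > next.json && python3 -m inch next.json
python3 -c "
from h import *
go(.5364,.1951,.0459,76)"
```

```text
clock: 22.53
eef_pos: [0.5346, 0.195, 0.0532]
tool_rot: [0.789, 0.615, -0.002, -0.001]
wrist_force: [-0.6, -0.4, -1.3]
grip_width: 0.0302
grip_force: 15.0
clock: 22.95
eef_pos: [0.5371, 0.1963, 0.0552]
tool_rot: [0.789, 0.615, 0.001, 0.0]
wrist_force: [-0.1, -0.0, -0.5]
grip_width: 0.0302
grip_force: 15.0
clock: 23.37
eef_pos: [0.5362, 0.196, 0.0488]
tool_rot: [0.789, 0.615, -0.0, -0.0]
wrist_force: [-0.0, 0.9, -0.3]
grip_width: 0.03
grip_force: 15.0
clock: 23.62
eef_pos: [0.5362, 0.196, 0.0478]
tool_rot: [0.789, 0.615, -0.0, -0.0]
wrist_force: [-0.8, -0.3, 0.1]
grip_width: 0.0301
grip_force: 15.0
t 23.62 tcp [0.5362 0.196  0.0478] yaw 75.84864046785874 tilt [-0.0001 -0.0001 -1.    ] F [-0.8432 -0.2761  0.0533]
rotvec tool [-0.0001  0.0001 -0.0026]
move now-axes [-0.0008  0.0004  0.0019] move in target axes [-0.0008  0.0004  0.0019]
```

Converted, 0.001 m / 0.5 = 0.002, 0.0004 m / 0.5 = 0.0008.

```bash
echo '[[0, 0, 0.002, 0, 0, 0, 0.02], [0, 0, 0.0008, 0, 0, 0, 0.02], [0, 0, 0, 0, 0, 0, 0.02], [0, 0, 0, 0, 0, 0, 0.02]]' > next.json && python3 -m inch next.json
echo '[[0, 0, 0.0008, 0, 0, 0, 0.02], [0, 0, 0, 0, 0, 0, 0.02], [0, 0, 0, 0, 0, 0, 0.02]]' > next.json && python3 -m inch next.json
echo '[[0, 0, 0.0008, 0, 0, 0, 0.02], [0, 0, 0, 0, 0, 0, 0.02], [0, 0, 0, 0, 0, 0, 0.02]]' > next.json && python3 -m inch next.json
```

```text
clock: 23.95
eef_pos: [0.5362, 0.196, 0.0464]
tool_rot: [0.789, 0.615, -0.0, -0.0]
wrist_force: [0.0, -0.2, -0.7]
grip_width: 0.03
grip_force: 15.0
clock: 24.2
eef_pos: [0.5363, 0.196, 0.0461]
tool_rot: [0.789, 0.615, 0.0, 0.0]
wrist_force: [-0.1, -0.1, -1.3]
grip_width: 0.0306
grip_force: 15.0
clock: 24.45
eef_pos: [0.5363, 0.196, 0.0459]
tool_rot: [0.789, 0.615, 0.0, 0.0]
wrist_force: [-1.1, -1.4, 2.7]
grip_width: 0.03
grip_force: 15.0
```

Contact at 45.9 mm. I'll release gently, lift clear and go to the large weight.

Converted, -0.04 m / 0.5 = -0.08, -0.03 m / 0.5 = -0.06.

```bash
echo '[[0, 0, 0, 0, 0, 0, 0.02], [0, 0, 0, 0, 0, 0, 0.034], [0, 0, 0, 0, 0, 0, 0.038], [0, 0, 0, 0, 0, 0, 0.044], [0, 0, 0, 0, 0, 0, 0.05]]' > next.json && python3 -m inch next.json 5
echo '[[0, 0, -0.01, 0, 0, 0, 0.05], [0, 0, -0.04, 0, 0, 0, 0.05], [0, 0, -0.07, 0, 0, 0, 0.05], [0, 0, -0.08, 0, 0, 0, 0.05], [0, 0, -0.05, 0, 0, 0, 0.05]]' > next.json && python3 -m inch next.json
echo '[[-0.04, 0.0014, -0.01, 0, 0, 0, 0.07], [-0.06, 0.0014, 0, 0, 0, 0, 0.07], [-0.06, 0.0014, 0, 0, 0, 0, 0.07], [-0.06, 0.0014, 0, 0, 0, 0, 0.07], [-0.06, 0.0014, 0, 0, 0, 0, 0.07]]' > next.json && python3 -m inch next.json
echo '[[-0.06, 0.0014, 0, 0, 0, 0, 0.07], [-0.06, 0.0014, 0, 0, 0, 0, 0.07], [-0.06, 0.0014, 0, 0, 0, 0, 0.07], [-0.06, 0.0014, 0, 0, 0, 0, 0.07], [-0.06, 0.0014, 0, 0, 0, 0, 0.07]]' > next.json && python3 -m inch next.json
echo '[[-0.036, 0.0014, 0, 0, 0, 0, 0.07], [0, 0, 0, 0, 0, 0, 0.07], [0, 0, 0, 0, 0, 0, 0.07], [0, 0, 0, 0, 0, 0, 0.07], [0, 0, 0, 0, 0, 0, 0.07]]' > next.json && python3 -m inch next.json
echo '[[0, 0, 0, 0, 0, 0, 0.07], [0, 0, 0, 0, 0, 0, 0.07]]' > next.json && python3 -m inch next.json
python3 -c "
from h import *
go(.4692,-.1048,.036,76)
ci=camera_info('wrist'); p,d=snapshot('wrist'); P=cloud(ci,d)
r=np.hypot(P[...,0]-.4692,P[...,1]+.1048)
for a,b in((.01,.07),(.055,.07)):
  q=P[(d>0)&(r<.035)&(P[...,2]>a)&(P[...,2]<b)]; print(len(q),np.percentile(q[:,2],95),cv2.minEnclosingCircle(q[:,:2].astype(np.float32)))
for n in('top','side'):
  p,d=snapshot(n); P=cloud(camera_info(n),d)
  for z in((.065,.095),(.012,.055)):
    q=P[(d>0)&(np.hypot(P[...,0]-.5363,P[...,1]-.196)<.025)&(P[...,2]>z[0])&(P[...,2]<z[1])]; print(n,'drop',len(q),np.percentile(q[:,2],97),cv2.minEnclosingCircle(q[:,:2].astype(np.float32)))"
```

```text
clock: 24.87
eef_pos: [0.5362, 0.196, 0.0455]
tool_rot: [0.789, 0.615, -0.0, -0.0]
wrist_force: [-0.4, -0.1, 0.2]
grip_width: 0.0469
grip_force: 0.0
clock: 25.28
eef_pos: [0.5372, 0.1966, 0.1741]
tool_rot: [0.789, 0.615, 0.002, 0.0]
wrist_force: [0.5, 0.0, 0.2]
grip_width: 0.0499
grip_force: 0.0
clock: 25.7
eef_pos: [0.505, 0.0582, 0.1762]
tool_rot: [0.789, 0.615, 0.0, 0.0]
wrist_force: [-0.1, 0.4, -0.5]
grip_width: 0.07
grip_force: 0.0
clock: 26.12
eef_pos: [0.4717, -0.0883, 0.1761]
tool_rot: [0.789, 0.615, 0.0, 0.0]
wrist_force: [1.2, -0.2, 0.3]
grip_width: 0.07
grip_force: 0.0
clock: 26.53
eef_pos: [0.4689, -0.1029, 0.1758]
tool_rot: [0.788, 0.616, 0.0, -0.0]
wrist_force: [-0.8, 0.3, -1.3]
grip_width: 0.0703
grip_force: 0.0
clock: 26.7
eef_pos: [0.4687, -0.1034, 0.1757]
tool_rot: [0.788, 0.615, 0.0, -0.0]
wrist_force: [-0.7, -0.6, 0.2]
grip_width: 0.0699
grip_force: 0.0
t 26.7 tcp [ 0.4687 -0.1034  0.1757] yaw 75.96429219689038 tilt [ 0.0004  0.0001 -1.    ] F [-0.713  -0.6013  0.2381]
rotvec tool [ 0.0001 -0.0004 -0.0006]
move now-axes [-0.0013  0.0008  0.1397] move in target axes [-0.0013  0.0008  0.1397]
1901 0.062499790461247096 ((0.4694916307926178, -0.10467135906219482), 0.022422876209020615)
671 0.0630013593640307 ((0.46938014030456543, -0.10445057600736618), 0.013142774812877178)
top drop 67 0.08645284763765718 ((0.5338770747184753, 0.19592179358005524), 0.009287724271416664)
top drop 57 0.05179139754337083 ((0.5332696437835693, 0.19418975710868835), 0.014977035112679005)
side drop 67 0.08345320272447972 ((0.5361136794090271, 0.19588054716587067), 0.00923508033156395)
side drop 252 0.05409900469412824 ((0.5369898676872253, 0.19310250878334045), 0.01639474928379059)
```

The dropper is standing with its cap top at about 84.5 mm. The weight checks out at (0.4694,-0.1046), 63 mm high. Grip it.

Converted, 0.035 m / 0.5 = 0.07, 0.03 m / 0.5 = 0.06.

```bash
echo '[[-0.002, 0.0016, 0.03, 0, 0, 0, 0.07], [0, 0, 0.07, 0, 0, 0, 0.07], [0, 0, 0.07, 0, 0, 0, 0.07], [0, 0, 0.06, 0, 0, 0, 0.07], [0, 0, 0.032, 0, 0, 0, 0.07]]' > next.json && python3 -m inch next.json
echo '[[0, 0, 0.019, 0, 0, 0, 0.07], [0, 0, 0, 0, 0, 0, 0.07], [0, 0, 0, 0, 0, 0, 0.07], [0, 0, 0, 0, 0, 0, 0.07], [0, 0, 0, 0, 0, 0, 0.07]]' > next.json && python3 -m inch next.json
echo '[[0, 0, 0, 0, 0, 0, 0.055], [0, 0, 0, 0, 0, 0, 0.048], [0, 0, 0, 0, 0, 0, 0.03], [0, 0, 0, 0, 0, 0, 0.03], [0, 0, 0, 0, 0, 0, 0.03]]' > next.json && python3 -m inch next.json 30
echo '[[0, 0, 0, 0, 0, 0, 0.03], [0, 0, 0, 0, 0, 0, 0.03], [0, 0, 0, 0, 0, 0, 0.03]]' > next.json && python3 -m inch next.json
python3 -c "
from h import *
go(.4796,.2899,.155,76)"
```

```text
clock: 27.27
eef_pos: [0.4675, -0.1053, 0.0419]
tool_rot: [0.789, 0.615, -0.001, -0.001]
wrist_force: [-0.3, -1.0, -0.0]
grip_width: 0.0698
grip_force: 0.0
clock: 27.68
eef_pos: [0.4699, -0.1059, 0.0364]
tool_rot: [0.789, 0.615, 0.001, 0.001]
wrist_force: [-0.2, -0.8, -1.2]
grip_width: 0.0701
grip_force: 0.0
clock: 28.1
eef_pos: [0.4689, -0.1058, 0.0354]
tool_rot: [0.789, 0.615, 0.0, 0.0]
wrist_force: [-0.2, 0.1, 3.4]
grip_width: 0.0435
grip_force: 30.0
clock: 28.35
eef_pos: [0.4689, -0.1057, 0.0354]
tool_rot: [0.789, 0.615, -0.0, 0.0]
wrist_force: [-1.1, 0.1, 5.1]
grip_width: 0.0433
grip_force: 30.0
t 28.35 tcp [ 0.4689 -0.1057  0.0354] yaw 75.84751418020522 tilt [-0.0001  0.0001 -1.    ] F [-1.1247  0.1378  5.0982]
rotvec tool [ 0.0001  0.0001 -0.0027]
move now-axes [ 0.3862 -0.0864 -0.1197] move in target axes [ 0.3865 -0.0853 -0.1196]
```

Converted, -0.035 m / 0.5 = -0.07, -0.02 m / 0.5 = -0.04.

```bash
echo '[[0, 0, -0.02, 0, 0, 0, 0.03], [0, 0, -0.06, 0, 0, 0, 0.03], [0, 0, -0.07, 0, 0, 0, 0.03], [0, 0, -0.06, 0, 0, 0, 0.03], [0, 0, -0.04, 0, 0, 0, 0.03]]' > next.json && python3 -m inch next.json
echo '[[0.04, -0.0142, 0, 0, 0, 0, 0.03], [0.069, -0.0142, 0, 0, 0, 0, 0.03], [0.069, -0.0142, 0, 0, 0, 0, 0.03], [0.069, -0.0142, 0, 0, 0, 0, 0.03], [0.069, -0.0142, 0, 0, 0, 0, 0.03]]' > next.json && python3 -m inch next.json
echo '[[0.069, -0.0142, 0, 0, 0, 0, 0.03], [0.069, -0.0142, 0, 0, 0, 0, 0.03], [0.069, -0.0142, 0, 0, 0, 0, 0.03], [0.069, -0.0142, 0, 0, 0, 0, 0.03], [0.069, -0.0142, 0, 0, 0, 0, 0.03]]' > next.json && python3 -m inch next.json
echo '[[0.069, -0.0142, 0, 0, 0, 0, 0.03], [0.043, -0.0142, 0, 0, 0, 0, 0.03], [0, 0, 0, 0, 0, 0, 0.03], [0, 0, 0, 0, 0, 0, 0.03], [0, 0, 0, 0, 0, 0, 0.03]]' > next.json && python3 -m inch next.json
echo '[[0, 0, 0, 0, 0, 0, 0.03], [0, 0, 0, 0, 0, 0, 0.03], [0, 0, 0, 0, 0, 0, 0.03], [0, 0, 0, 0, 0, 0, 0.03]]' > next.json && python3 -m inch next.json
python3 -c "
from h import *
go(.4796,.2899,.0414,76)"
```

```text
clock: 28.77
eef_pos: [0.4695, -0.1057, 0.163]
tool_rot: [0.789, 0.615, 0.001, 0.001]
wrist_force: [0.8, -0.2, -1.0]
grip_width: 0.0434
grip_force: 30.0
clock: 29.18
eef_pos: [0.4727, 0.0575, 0.1606]
tool_rot: [0.789, 0.614, -0.0, 0.0]
wrist_force: [-0.1, -0.5, -1.9]
grip_width: 0.0437
grip_force: 30.0
clock: 29.6
eef_pos: [0.4803, 0.2337, 0.1604]
tool_rot: [0.789, 0.615, -0.0, -0.0]
wrist_force: [1.1, 0.1, -1.1]
grip_width: 0.0434
grip_force: 30.0
clock: 30.02
eef_pos: [0.4805, 0.2884, 0.16]
tool_rot: [0.789, 0.614, -0.001, 0.0]
wrist_force: [-0.9, -0.7, -2.4]
grip_width: 0.0435
grip_force: 30.0
clock: 30.35
eef_pos: [0.4811, 0.289, 0.1603]
tool_rot: [0.789, 0.614, -0.0, 0.0]
wrist_force: [0.4, 0.3, -2.4]
grip_width: 0.0435
grip_force: 30.0
t 30.35 tcp [0.4811 0.289  0.1603] yaw 75.76583307267732 tilt [-0.0002  0.0001 -1.    ] F [ 0.436   0.28   -2.4336]
rotvec tool [ 0.0001  0.0002 -0.0041]
move now-axes [ 0.0005 -0.0017  0.1189] move in target axes [ 0.0005 -0.0017  0.1189]
```

Converted, 0.03 m / 0.5 = 0.06, 0.022 m / 0.5 = 0.044.

```bash
echo '[[0.001, -0.0034, 0.03, 0, 0, 0, 0.03], [0, 0, 0.06, 0, 0, 0, 0.03], [0, 0, 0.06, 0, 0, 0, 0.03], [0, 0, 0.044, 0, 0, 0, 0.03], [0, 0, 0.024, 0, 0, 0, 0.03]]' > next.json && python3 -m inch next.json
echo '[[0, 0, 0.004, 0, 0, 0, 0.03], [0, 0, 0, 0, 0, 0, 0.03], [0, 0, 0, 0, 0, 0, 0.03], [0, 0, 0, 0, 0, 0, 0.03], [0, 0, 0, 0, 0, 0, 0.03]]' > next.json && python3 -m inch next.json
echo '[[0, 0, 0.004, 0, 0, 0, 0.03], [0, 0, 0.004, 0, 0, 0, 0.03], [0, 0, 0.002, 0, 0, 0, 0.03], [0, 0, 0, 0, 0, 0, 0.03], [0, 0, 0, 0, 0, 0, 0.03]]' > next.json && python3 -m inch next.json
python3 -c "
from h import *
go(.4796,.2899,.0414,76)"
```

```text
clock: 30.77
eef_pos: [0.4781, 0.2896, 0.0487]
tool_rot: [0.789, 0.614, -0.002, -0.0]
wrist_force: [0.0, -0.3, -1.6]
grip_width: 0.0436
grip_force: 30.0
clock: 31.18
eef_pos: [0.4802, 0.2913, 0.0505]
tool_rot: [0.789, 0.615, 0.001, 0.0]
wrist_force: [-0.1, -0.4, -2.1]
grip_width: 0.0435
grip_force: 30.0
clock: 31.6
eef_pos: [0.4792, 0.2907, 0.0441]
tool_rot: [0.789, 0.615, -0.0, 0.0]
wrist_force: [-0.1, 0.7, -2.0]
grip_width: 0.044
grip_force: 30.0
t 31.6 tcp [0.4792 0.2907 0.0441] yaw 75.84750100515456 tilt [-0.0002 -0.0001 -1.    ] F [-0.0867  0.6655 -1.989 ]
rotvec tool [-0.0001  0.0002 -0.0027]
move now-axes [-0.0007  0.0006  0.0027] move in target axes [-0.0007  0.0006  0.0027]
```

Converted, 0.001 m / 0.5 = 0.002.

```bash
echo '[[0, 0, 0.002, 0, 0, 0, 0.03], [0, 0, 0.002, 0, 0, 0, 0.03], [0, 0, 0, 0, 0, 0, 0.03], [0, 0, 0, 0, 0, 0, 0.03]]' > next.json && python3 -m inch next.json
echo '[[0, 0, 0.001, 0, 0, 0, 0.03], [0, 0, 0, 0, 0, 0, 0.03], [0, 0, 0, 0, 0, 0, 0.03]]' > next.json && python3 -m inch next.json
echo '[[0, 0, 0.0008, 0, 0, 0, 0.03], [0, 0, 0, 0, 0, 0, 0.03], [0, 0, 0, 0, 0, 0, 0.03]]' > next.json && python3 -m inch next.json
```

```text
clock: 31.93
eef_pos: [0.4793, 0.2907, 0.0421]
tool_rot: [0.789, 0.615, -0.0, 0.0]
wrist_force: [0.0, 0.5, -1.2]
grip_width: 0.0439
grip_force: 30.0
clock: 32.18
eef_pos: [0.4793, 0.2908, 0.0417]
tool_rot: [0.789, 0.615, 0.0, 0.0]
wrist_force: [-0.6, -0.2, -1.6]
grip_width: 0.0436
grip_force: 30.0
clock: 32.43
eef_pos: [0.4793, 0.2908, 0.0414]
tool_rot: [0.789, 0.615, 0.0, 0.0]
wrist_force: [-0.8, 0.2, 1.3]
grip_width: 0.0435
grip_force: 30.0
```

Contact. I'll open only to 50 mm so the fingers stay inside the pocket, then lift clear and check.

Converted, -0.0002 m / 0.5 = -0.0004.

```bash
echo '[[0, 0, -0.0004, 0, 0, 0, 0.044], [0, 0, 0, 0, 0, 0, 0.046], [0, 0, 0, 0, 0, 0, 0.05], [0, 0, 0, 0, 0, 0, 0.05], [0, 0, 0, 0, 0, 0, 0.05]]' > next.json && python3 -m inch next.json 5
echo '[[0, 0, -0.008, 0, 0, 0, 0.05], [0, 0, -0.04, 0, 0, 0, 0.05], [0, 0, -0.07, 0, 0, 0, 0.05], [0, 0, -0.08, 0, 0, 0, 0.05], [0, 0, -0.06, 0, 0, 0, 0.05]]' > next.json && python3 -m inch next.json
echo '[[-0.07, 0, -0.02, 0, 0, 0, 0.05], [-0.07, 0, 0, 0, 0, 0, 0.05], [-0.07, 0, 0, 0, 0, 0, 0.05], [-0.07, 0, 0, 0, 0, 0, 0.05], [-0.07, 0, 0, 0, 0, 0, 0.05]]' > next.json && python3 -m inch next.json
echo '[[-0.07, 0, 0, 0, 0, 0, 0.05], [-0.07, 0, 0, 0, 0, 0, 0.05], [-0.06, 0, 0, 0, 0, 0, 0.05], [0, 0, 0, 0, 0, 0, 0.05], [0, 0, 0, 0, 0, 0, 0.05]]' > next.json && python3 -m inch next.json
python3 -c "
from h import *
for n in('top','side'):
  p,d=snapshot(n); P=cloud(camera_info(n),d); a=p[130:280,110:310] if n=='top' else p[110:260,220:400]
  cv2.imwrite(f'pics/{n}f.png',cv2.resize(a,None,fx=3.8,fy=3.8,interpolation=3))
  for k,c in dict(red=(.5544,.271),green=(.4605,.2149),drop=(.5363,.196),large=(.4793,.2908),blue=(.5531,.0202),small=(.4425,.009)).items():
    q=P[(d>0)&(np.hypot(P[...,0]-c[0],P[...,1]-c[1])<.03)&(P[...,2]>.018)&(P[...,2]<.1)]; print(n,k,len(q),np.percentile(q[:,2],97),*cv2.minEnclosingCircle(q[:,:2].astype(np.float32)))"
```

```text
clock: 32.85
eef_pos: [0.4794, 0.2909, 0.0415]
tool_rot: [0.789, 0.615, 0.0, -0.0]
wrist_force: [-0.3, 0.6, 0.2]
grip_width: 0.0502
grip_force: 0.0
clock: 33.27
eef_pos: [0.4796, 0.2911, 0.1732]
tool_rot: [0.789, 0.615, 0.001, 0.0]
wrist_force: [0.5, 0.5, -0.2]
grip_width: 0.0497
grip_force: 0.0
clock: 33.68
eef_pos: [0.4359, 0.1197, 0.181]
tool_rot: [0.789, 0.615, 0.0, 0.0]
wrist_force: [0.5, -0.6, 0.1]
grip_width: 0.0503
grip_force: 0.0
clock: 34.1
eef_pos: [0.4119, 0.0227, 0.1809]
tool_rot: [0.79, 0.613, 0.0, 0.0]
wrist_force: [0.6, 0.3, -0.7]
grip_width: 0.0499
grip_force: 0.0
top red 394 0.04866891789600393 (0.554413914680481, 0.27023375034332275) 0.022406993433833122
top green 379 0.04851610482454348 (0.46062666177749634, 0.21536093950271606) 0.02214691787958145
top drop 233 0.08544700464116516 (0.5353454351425171, 0.19731347262859344) 0.01588408462703228
top large 434 0.07031895860674668 (0.4798089265823364, 0.2917764484882355) 0.022608259692788124
top blue 207 0.043769808928904565 (0.5531459450721741, 0.02132715843617916) 0.021689634770154953Traceback (most recent call last):
[... 271 characters left out ...]
                                                             ~~~~~~~~~~~~~^^^^^^^^^^^
    return _quantile_unchecked(
        a, q, axis, out, overwrite_input, method, keepdims, weights)
    return _ureduce(a,
                    func=_quantile_ureduce_func,
    ...<5 lines>...
                    overwrite_input=overwrite_input,
                    method=method)
    r = func(a, **kwargs)
    result = _quantile(arr,
                       quantiles=q,
    ...<2 lines>...
                       out=out,
                       weights=wgt)
    slices_having_nans = np.isnan(arr[-1, ...])
                                  ~~~^^^^^^^^^
IndexError: index -1 is out of bounds for axis 0 with size 0
```

View pics/topf.png

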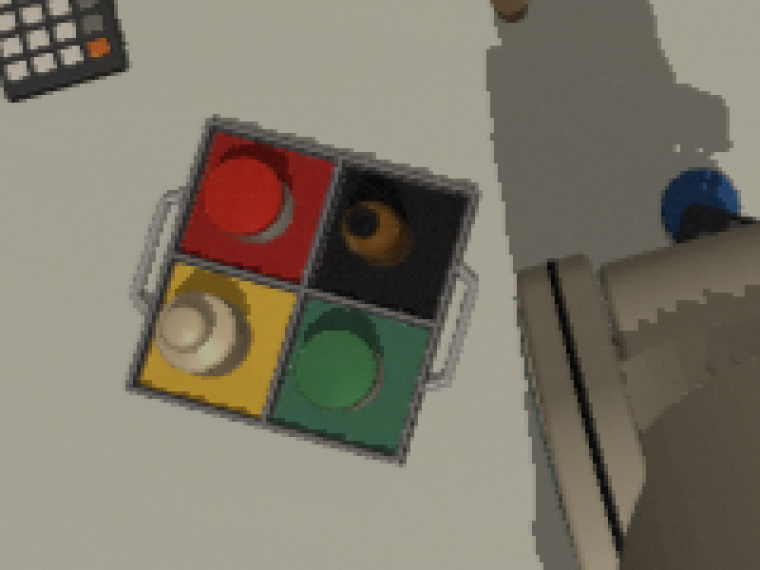

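The top view shows all four items centred on their liners: red (243,195), dropper (375,230), weight (198,333) and green (337,370). The arm hides the small weight, so I'll take the side view.

```bash
python3 -c "
from h import *
p,d=snapshot('side'); P=cloud(camera_info('side'),d); cv2.imwrite('pics/sidef.png',cv2.resize(p[110:260,220:400],None,fx=3.8,fy=3.8,interpolation=3))
for k,c in dict(red=(.5544,.271),green=(.4605,.2149),drop=(.5363,.196),large=(.4793,.2908),blue=(.5531,.0202),small=(.4425,.009)).items():
    q=P[(d>0)&(np.hypot(P[...,0]-c[0],P[...,1]-c[1])<.03)&(P[...,2]>.018)&(P[...,2]<.1)]
    if len(q): print(k,len(q),np.percentile(q[:,2],97),*cv2.minEnclosingCircle(q[:,:2].astype(np.float32)))"
```

```text
red 328 0.0454171170058708 (0.5545210242271423, 0.2682451903820038) 0.023478075861930847
green 330 0.04544237875265244 (0.46223750710487366, 0.214874729514122) 0.02458907663822174
drop 376 0.08218351427693221 (0.5365951657295227, 0.1941320300102234) 0.01620771549642086
large 377 0.0670676276523805 (0.480857253074646, 0.2886286973953247) 0.023797431960701942
blue 436 0.04102589077790132 (0.5530405044555664, 0.019032170996069908) 0.022916901856660843
small 150 0.03922340415054709 (0.4426310658454895, 0.008041647262871265) 0.014370562508702278
```

View pics/sidef.png

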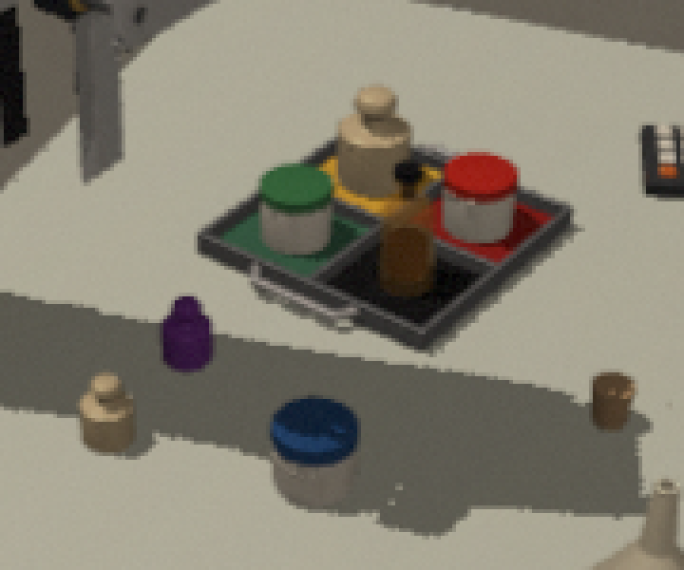

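The side view shows all four upright in their own pockets, with the blue pot (315,450) and small weight (107,415) unmoved and the gripper clear. Handing in.

```bash
python3 -c "
from cell import close_job
print(close_job())"
```

```text
the job is handed in; nothing more can be done
None
```

The order is made up and handed in at about 34 s: red pot, green pot, dropper and large weight each stand upright on their own liners, and the blue pot and small weight are where they started.

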